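Put the balance check weights back in their block

TASK

The daily balance check is finished and its four steel check weights have been left standing on the bench. Put each one back upright in its own nest of the wooden weight block, so that they stand in order of size along it with every weight fully down in the nest shaped for it; lower each one gently right into its nest before you let go of it, never drop one, and knock none of them over. Leave the beaker and the amber jar as they are.

Things in the scene. Friction and masses are not known exactly. Their poses are not given: they have to be found in the camera images.
- weight_500g: the largest of four stainless steel check weights, 500 g: an upright cylinder 38 mm across and 42 mm high, then a narrower neck 6 mm high, then a round knob 34 mm across and 14 mm high; 62 mm high in all. Origin: centre of its underside, z up. Lift it by the knob, 48 to 62 mm above the origin. Clear for fingers to left and right; low boards may lie 45 mm behind its axis.
- weight_200g: the second largest of four stainless steel check weights, 200 g: an upright cylinder 28 mm across and 31 mm high, then a narrower neck 4.5 mm high, then a round knob 25 mm across and 10 mm high; 45.5 mm high in all. Origin: centre of its underside, z up. Lift it by the knob, 35.5 to 45.5 mm above the origin. Clear for fingers to left and right; low boards may lie 45 mm behind its axis.
- weight_100g: the second smallest of four stainless steel check weights, 100 g: an upright cylinder 22 mm across and 25 mm high, then a narrower neck 3.5 mm high, then a round knob 20 mm across and 8 mm high; 36.5 mm high in all. Origin: centre of its underside, z up. Lift it by the knob, 28.5 to 36.5 mm above the origin. Clear for fingers to left and right; low boards may lie 45 mm behind its axis.
- weight_50g: the smallest of four stainless steel check weights, 50 g: an upright cylinder 18 mm across and 19 mm high, then a narrower neck 3 mm high, then a round knob 16 mm across and 6 mm high; 28 mm high in all. Origin: centre of its underside, z up. Lift it by the knob, 22 to 28 mm above the origin. Clear for fingers to left and right; low boards may lie 45 mm behind its axis.
- nest_500g: the largest of four round black nests in a row along the wooden weight block; for the 500 g weight. 18 mm deep, 52 mm across at the mouth, tapering to 42 mm at its flat floor. Origin: centre of that floor, z up; block top 18 mm above it. Block: fixed, 76 x 238 x 32 mm; row along its y axis (each nest's y too), largest nest at +y, smallest at -y.
- nest_200g: the second largest of four round black nests in a row along the wooden weight block; for the 200 g weight. 15 mm deep, 42 mm across at the mouth, tapering to 32 mm at its flat floor. Origin: centre of that floor, z up; block top 15 mm above it.
- nest_100g: the second smallest of four round black nests in a row along the wooden weight block; for the 100 g weight. 12 mm deep, 36 mm across at the mouth, tapering to 26 mm at its flat floor. Origin: centre of that floor, z up; block top 12 mm above it.
- nest_50g: the smallest of four round black nests in a row along the wooden weight block; for the 50 g weight. 10 mm deep, 32 mm across at the mouth, tapering to 22 mm at its flat floor. Origin: centre of that floor, z up; block top 10 mm above it.
- beaker: a loose clear glass beaker, 68 mm across and 72 mm high, standing near the block; leave it. Origin: centre of its underside, z up.
- amber_jar: a loose amber jar with a lid, 49 mm across and 76 mm high, standing near the block; leave it. Origin: centre of its underside, z up.
Mind the look-alikes: they are no part of the job. What is shaped like the weight_100g but pink is not meant.

How it is judged:
By the outcome, as a careful person would: the job done as asked, in the order asked, and still so for the second after the job is handed in, with the robot touching nothing.
It also fails if it takes over 115 s, if anything falls off the work surface, if the arm or the gripper's body presses on something with over 40 N, if the wrist force passes 120 N, or if a joint passes its speed limit or range.

ROBOT

A 6-joint arm with a two-finger parallel gripper is mounted at the origin on a cart in front of the work surface, level with it; the furniture and walls round the work are solid. World frame = base frame: x ahead of the robot, y to its left, z up, the work surface at z = 0. Lengths are in m, angles in degrees, forces in N, time in s.
With the tool pointing down it reaches from about 0.3 to 0.875 m from the base axis. Payload 6.4 kg.
Tool frame: the origin (TCP) lies on the centre line of the jaws, within the pads' length; the fingertips stand 25 mm ahead of it and the grasp point (between the pads) lies 6 mm ahead of it; z points along the fingers, y is the line along which they close (so a half turn about z gives the same grasp; the last joint's range is limited). The gripper opens to 88 mm and grips with 3 to 60 N. Pads are 18 mm wide; open, the fingers measure 123 mm over their backs; the gripper's body (75 mm by 187 mm) begins 45 mm behind the grasp point.
Start: joints at [-85.789, 10.359, 92.074, -0, 77.567, -11.82], TCP at [0.159, -0.553, 0.264] pointing down, gripper open.
Joint ranges: [-171.53, 171.53], [-51.25, 118.39], [17.06, 147.69], [-65.23, 245.23], [0, 150.52], [-178.68, 178.68]. Speed limits (degrees/s): [147.25, 147.25, 172.46, 180, 180, 180].

INTERFACE

Orientations are given as a 3x3 rotation matrix whose columns are the frame's x, y, z axes.
In Python, from bench import get_state, grab_frame, sign_off, search_frame, tip_of gives the robot as it stands.
- The arm moves only by the tool play_rows, never from a script. Its argument "plan" is a list of rows, each an object of numbers: "dx", "dy", "dz": the shift along the tool's x, y, z in units of 25 mm (1.0 is 25 mm); "wx", "wy", "wz": the turn, a rotation vector about the tool's x, y, z in degrees; "fingers": the finger opening in mm, from 0 to 88.1. A call has 1 to 5 rows; each row shifts and turns the commanded pose from where the row before left it, along the tool's axes as they then stand; what a row does not reach is not made up. A row lasts 1/12 s, in which the tool goes at most 41.7 mm and 7.16 degrees, less where a joint would pass 70% of its speed; a pose out of reach is approached as far as the arm can. A call is refused whole if a number of a shift passes 1 or a number of a turn 7.16, either way. A call with a gripper value outside its range is refused whole. The fingers move at their own pace and stop on an object; the grip force is fixed at half the most. Time passes only in rows, so rows that do not move let the fingers close. It gives the time, the measured TCP pose, the force, the opening and the grip force at its end, in the units of the state.
- get_state(): the state, without advancing time (a new reading comes with each control period).
- grab_frame(name): name is "side" or "top"; returns a dict with "img" (420x560x3 uint8, red, green, blue), "fx", "fy", "cx", "cy" (pixels), "R" (3x3) and "t" (3): a world point X has camera coordinates R X + t. Camera axes: x right, y down, z forward; pixel columns grow to the right and rows downward; lengths in m; the calibration is good to about 2 mm. A picture is of the moment at which its call begins. There is no depth.
- sign_off(): hands the job in; it is judged then, once.
Trained networks look in the newest picture that a camera, given by its name, has taken for a name from the list of things; names that differ only in an ending like _2 or _b are one class to them, and where a whole thing is asked for, a point or a joint stands for the part that bears it (a point fixed in the world has none). Each returns a list of dicts, best first, with "confidence" (0 to 1); they miss things now and then, are a little off and sometimes report something else, mostly with a low value. They report only what shows in the picture. A call takes as long as a camera call. They do not tell look-alikes from the thing itself.
- search_frame(camera, query): "pixel" ([column, row] in pixels, amid what is visible of it).
- tip_of(camera, query): "pixel" ([column, row] in pixels: a listed point, or the origin of a listed thing).
The state is a dict: "time": time; "joint_pos": joint angles; "qvel": joint speeds; "effort": joint torques, N m; "eef_pos": TCP position; "ee_rot": TCP orientation; "wrist_force": force on the tool from outside, world axes, zero at the start; "ft_torque": the same for the moment, N m; "opening": opening from 0.0 (shut) to 1.0 (fully open); "finger_force": force on a finger pad.
Only numpy, scipy, OpenCV 4.12 (cv2) and the standard library are available. Lean on these libraries where they do the work, as an engineer would, in place of code of your own. Each camera call takes 0.05 s, during which the arm holds its last target. There are 200 camera calls.

## Working session

There is one attempt and no reset: what is moved stays moved. The work goes in short steps, Python scripts to look and compute and a tool call to move; the robot and the scene stay as the last step left them, time stands still between calls to the robot, and variables do not carry over. Pictures are saved under pics/ and viewed, at most 14 in all, crops included, and the job is handed in when it is done.

Besides the shell and the picture viewer there is one more tool, called after "Request:" in YAML: its name, and indented under it one key for each argument. play_rows: Moves the arm, as the interface text tells. Its arguments: {"type":"object","properties":{"plan":{"type":"array","items":{"type":"object","properties":{"dx":{"type":"number"},"dy":{"type":"number"},"dz":{"type":"number"},"wx":{"type":"number"},"wy":{"type":"number"},"wz":{"type":"number"},"fingers":{"type":"number"}}}}},"required":["plan"]}

```bash
mkdir -p pics; python3 - <<'E'
from bench import *
import cv2,json
s=get_state();print(s['time'],s['eef_pos'],s['ee_rot'],s['opening'])
for c in('top','side'):
    f=grab_frame(c);cv2.imwrite(f'pics/{c}0.png',f['img'][:,:,::-1])
    print(c,f['fx'],f['cx'],f['cy'],f['R'],f['t'])
    for q in 'weight_500g weight_200g weight_100g weight_50g nest_500g nest_200g nest_100g nest_50g beaker amber_jar'.split():
        print(q,[([round(v) for v in d['pixel']],round(d['confidence'],2)) for d in tip_of(c,q)[:3]])
E
```

```text
0.0 [ 0.15875926 -0.55212967  0.26280972] [[ 9.61101174e-01  2.76196506e-01 -1.50043384e-04]
 [ 2.76196343e-01 -9.61099659e-01  1.73943025e-03]
 [ 3.36217913e-04 -1.71320989e-03 -9.99998476e-01]] 1.0001776034227488
top 476.8397737239388 283.5474980831432 212.4439888237638 [[-0.11456262 -0.99340743 -0.00413409]
 [-0.97090969  0.11284698 -0.21118696]
 [ 0.21026122 -0.02018031 -0.97743694]] [0.06672886 0.54454368 1.33191126]
weight_500g [([404, 244], 0.54), ([162, 265], 0.27)]
weight_200g [([200, 254], 0.43), ([258, 216], 0.27)]
weight_100g [([177, 288], 0.61), ([159, 266], 0.52)]
weight_50g [([248, 205], 0.48), ([370, 251], 0.38)]
nest_500g [([274, 233], 0.69)]
nest_200g [([258, 213], 0.68)]
nest_100g [([244, 203], 0.43)]
nest_50g [([234, 193], 0.54)]
beaker [([195, 192], 0.61), ([232, 192], 0.21)]
amber_jar [([294, 167], 0.71)]
side 396.4411226076757 274.30345101223514 209.70932676466572 [[-0.98787543 -0.15471559 -0.01285393]
 [-0.07088975  0.52319586 -0.84925893]
 [ 0.13811872 -0.83805082 -0.52782009]] [0.54658076 0.07828787 0.99065391]
weight_500g [([332, 171], 0.54)]
weight_200g []
weight_100g [([332, 170], 0.7), ([291, 232], 0.63), ([342, 332], 0.6)]
weight_50g [([331, 184], 0.45)]
nest_500g [([288, 228], 0.63)]
nest_200g [([265, 238], 0.68), ([227, 208], 0.64)]
nest_100g [([251, 243], 0.47)]
nest_50g [([231, 254], 0.58)]
beaker [([205, 290], 0.56)]
amber_jar [([269, 237], 0.69), ([226, 212], 0.59)]
```

```bash
python3 - <<'E'
import cv2
a=cv2.imread('pics/top0.png');cv2.imwrite('pics/top0c.png',cv2.resize(a[120:330,130:430],None,fx=2.66,fy=2.66,interpolation=2))
b=cv2.imread('pics/side0.png');cv2.imwrite('pics/side0c.png',cv2.resize(b[120:380,150:450],None,fx=2.3,fy=2.3,interpolation=2))
E
```

```text
(no output)
```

View pics/top0c.png

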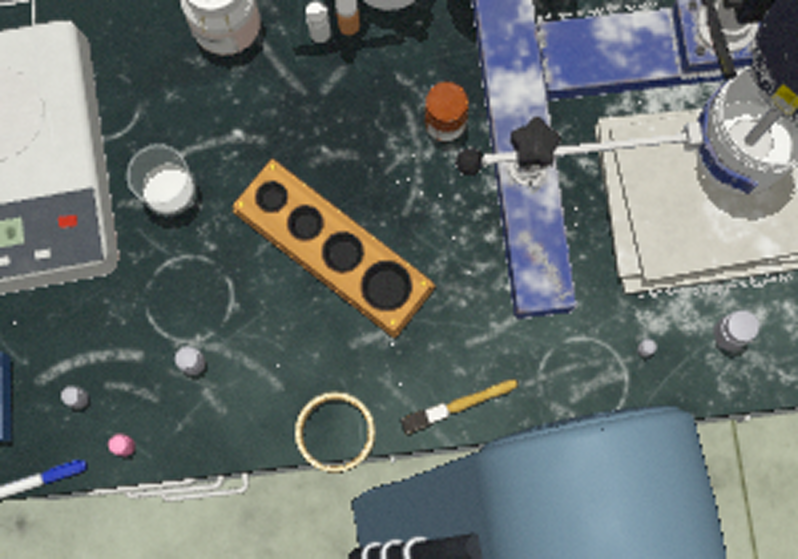

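View pics/side0c.png

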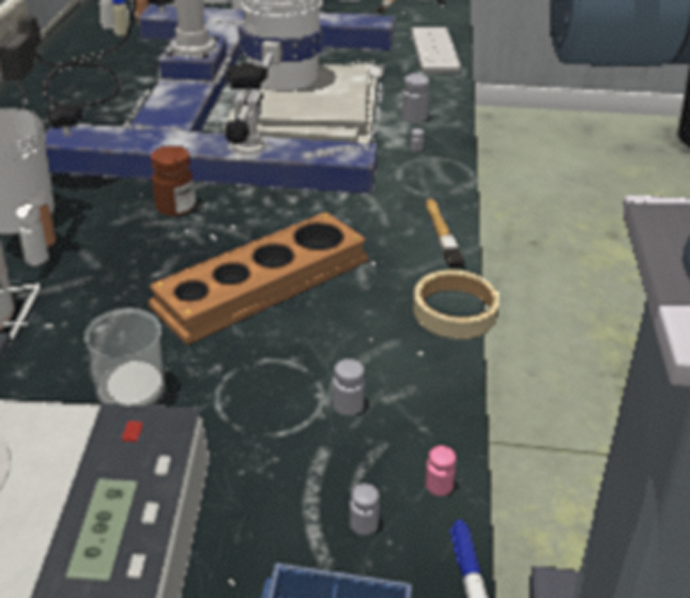

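The top view shows the 500 g at (408,245), 50 g at (373,251), 200 g at (201,256), 100 g at (158,270) and the pink decoy at (175,287). In the side view they are at about (330,163), (331,180), (301,288) and (308,341). The nests' block is in the middle, with the beaker and amber jar behind it.

```bash
cat > loc.py <<'E'
import numpy as np,cv2
from scipy.optimize import least_squares
from bench import *
W={'500':(.019,.042,.006,.017,.014),'200':(.014,.031,.0045,.0125,.010),'100':(.011,.025,.0035,.010,.008),'50':(.009,.019,.003,.008,.006)}
def proj(f,X):
    c=np.asarray(X)@np.array(f['R']).T+f['t'];return np.stack([f['fx']*c[:,0]/c[:,2]+f['cx'],f['fy']*c[:,1]/c[:,2]+f['cy']],1)
def back(f,p,z):
    R=np.array(f['R']);o=-R.T@f['t'];d=R.T@np.array([(p[0]-f['cx'])/f['fx'],(p[1]-f['cy'])/f['fy'],1]);return o+d*(z-o[2])/d[2]
def circ(x,y,z,r):
    a=np.linspace(0,2*np.pi,32);return np.stack([x+r*np.cos(a),y+r*np.sin(a),0*a+z],1)
def sil(f,w,x,y,z0=0,S=8):
    r,h,n,k,kh=W[w];m=np.zeros((420*1,560*1),np.uint8);P=[]
    for a,b,q in((0,h,r),(h,h+n,k*.6),(h+n,h+n+kh,k)):
        P.append(cv2.convexHull(proj(f,np.vstack([circ(x,y,z0+a,q),circ(x,y,z0+b,q)])).astype(np.float32)))
    return P
def cen(f,w,x,y,z0=0):
    P=sil(f,w,x,y,z0);lo=np.floor(np.vstack(P).min((0,1)))-2
    m=np.zeros((800,800),np.uint8)
    for p in P: cv2.fillPoly(m,[np.round((p-lo)*10).astype(np.int32)],255)
    M=cv2.moments(m,True);return np.array([M['m10'],M['m01']])/M['m00']/10+lo-.0,M['m00']/100
E
python3 - <<'E'
from loc import *
F={c:grab_frame(c) for c in('top','side')}
px={'top':{'500':(408,245),'50':(373,251),'200':(201,256),'100':(158,270)},'side':{'500':(330,163),'50':(331,180),'200':(301,288),'100':(308,341)}}
big={}
for c,f in F.items():
  img=np.ascontiguousarray(f['img'][:,:,::-1]);row=[]
  for w,p in px[c].items():
    r=W[w][0];x0=back(f,p,sum(W[w][i] for i in(1,2,4))/2)
    P=sil(f,w,x0[0],x0[1]);
    up=4;h=24;u,v=p;cr=cv2.resize(img[v-h:v+h,u-h:u+h],None,fx=up,fy=up,interpolation=cv2.INTER_CUBIC)
    g=np.full(cr.shape[:2],cv2.GC_BGD,np.uint8)
    def fill(val,it,er):
        m=np.zeros(g.shape,np.uint8)
        for q in P: cv2.fillPoly(m,[np.round((q-[u-h,v-h]+.5)*up).astype(np.int32)],1)
        m=cv2.dilate(m,np.ones((it,it))) if not er else cv2.erode(m,np.ones((it,it)))
        g[m>0]=val
    fill(cv2.GC_PR_BGD,23,0);fill(cv2.GC_PR_FGD,3,0)
    cv2.grabCut(cr,g,None,np.zeros((1,65)),np.zeros((1,65)),4,cv2.GC_INIT_WITH_MASK)
    m=((g==1)|(g==3)).astype(np.uint8);M=cv2.moments(m,True)
    mc=np.array([M['m10'],M['m01']])/M['m00'];mc=(mc+.5)/up-.5+[u-h,v-h]
    s=least_squares(lambda q:cen(f,w,*q)[0]-mc,x0[:2],diff_step=3e-3)
    print(c,w,mc.round(1),'area',M['m00']/up**2,cen(f,w,*s.x)[1],'xy',s.x.round(4))
    cs,_=cv2.findContours(m,0,2);vis=cr.copy();cv2.drawContours(vis,cs,-1,(0,0,255),1)
    row.append(vis)
  big[c]=np.hstack(row)
  # nests
  g=img.max(2);
  for n,p,s in zip(('500','200','100','50'),{'top':[(275,228),(259,215),(244,204),(232,194)],'side':[(289,222),(269,231),(250,239),(233,246)]}[c],(.026,.021,.018,.016)):
    u,v=p;h=14;cr=cv2.resize(g[v-h:v+h,u-h:u+h],None,fx=4,fy=4,interpolation=cv2.INTER_CUBIC)
    hv=cv2.resize(img[v-h:v+h,u-h:u+h],None,fx=4,fy=4,interpolation=cv2.INTER_CUBIC)
    m=(cr<75).astype(np.uint8);k,L,st,ce=cv2.connectedComponentsWithStats(m)
    l=L[56,56];mc=(ce[l]+.5)/4-.5+[u-h,v-h];X=back(f,mc,.032)
    el=cv2.contourArea(cv2.convexHull(proj(f,circ(X[0],X[1],.032,s)).astype(np.float32)))
    print(c,'nest',n,mc.round(1),'area',st[l,4]/16,el,X[:2].round(4))
cv2.imwrite('pics/m0.png',np.vstack([big['top'],big['side']]))
E
```

```text
top 500 [406.1 244.8] area 219.875 198.64 xy [ 0.4171 -0.3429]
top 50 [373.  250.2] area 32.4375 39.88 xy [ 0.4144 -0.2473]
top 200 [201.4 255.9] area 114.4375 97.26 xy [0.455 0.258]
top 100 [157.4 268.9] area 65.375 67.94 xy [0.432  0.3897]
top nest 500 [274.8 226.9] area 260.125 238.00306218420155 [0.5137 0.0337]
top nest 200 [258.4 214.3] area 168.1875 152.55799316614866 [0.5573 0.0779]
top nest 100 [244.3 203.3] area 124.125 110.37396513309795 [0.5956 0.1162]
top nest 50 [231.7 193.5] area 97.875 86.01940911298152 [0.63  0.151]
side 500 [330.6 163.4] area 243.8125 233.1 xy [ 0.4166 -0.3383]
side 50 [331.2 176.6] area 12.4375 54.24 xy [ 0.4115 -0.2747]
side 200 [301.5 288.3] area 330.0 305.2 xy [0.4551 0.2596]
side 100 [308.  340.8] area 254.125 252.7 xy [0.4306 0.3888]
side nest 500 [288.  222.4] area 176.4375 178.46430177707225 [0.5121 0.0339]
side nest 200 [268.3 230.8] area 127.375 127.65303418645635 [0.5558 0.0778]
side nest 100 [250.1 238.6] area 102.625 101.89027789293323 [0.594  0.1162]
side nest 50 [232.7 246. ] area 89.6875 86.98936206486542 [0.6284 0.151 ]
```

View pics/m0.png

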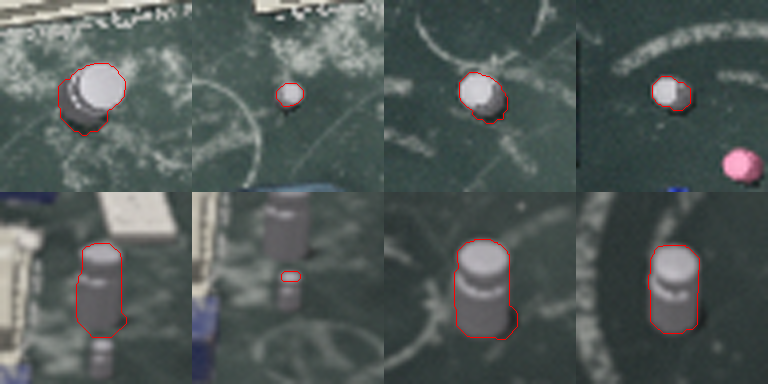

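The masks hold for the 500, 200 and 100 g. The side mask for the 50 g is truncated, so from the crop I take its centre at about (331.5,180.7), which is near (0.413,-0.25). First I turn the tool square, so that x_tool=+X, y_tool=-Y and z_tool=-Z.

Request:
play_rows:
  plan:
    - {"wz": 5.34, "fingers": 60}
    - {"wz": 5.34, "fingers": 60}
    - {"wz": 5.34, "fingers": 60}
    - {"fingers": 60}

```text
invalid input at $.plan[0]: expected keys dx, dy, dz, wx, wy, wz, fingers
```

```bash
python3 - <<'E'
from loc import *
s=get_state();print(s['eef_pos'].round(4) if hasattr(s['eef_pos'],'round') else s['eef_pos'],np.array(s['ee_rot']).round(4),s['joint_pos'],s['opening'])
f=grab_frame('top');g=grab_frame('side')
print(back(g,(331.3,180.5),.014),back(f,(373,250.8),.016),back(f,(190,193),.0),back(f,(299,170),.0),back(f,(427,145),.1))
cv2.imwrite('pics/t1.png',f['img'][:,:,::-1])
E
```

```text
[ 0.1588 -0.5527  0.2637] [[ 0.9611  0.2762 -0.    ]
 [ 0.2762 -0.9611  0.    ]
 [ 0.     -0.     -1.    ]] [-8.57892597e+01  1.03610361e+01  9.20732520e+01 -1.27615247e-04
  7.75665360e+01 -1.18221940e+01] 0.997749017039467
[ 0.41031455 -0.24690144  0.014     ] [ 0.41211239 -0.24628668  0.016     ] [0.6549742  0.28074738 0.        ] [ 0.68932941 -0.06054014  0.        ] [ 0.69097193 -0.43332603  0.1       ]
```

View pics/t1.png

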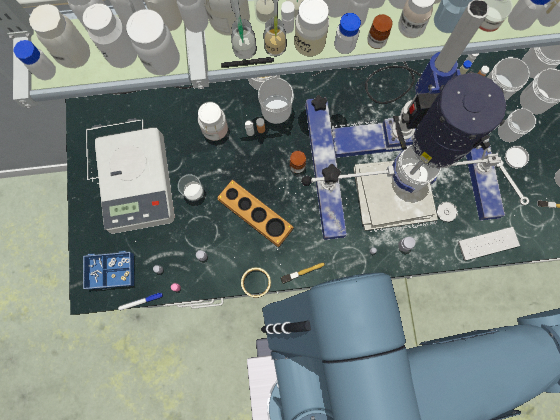

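The picture shows the whole bench: the stirrer stands well beyond the 500 g weight at (408,244), and the weights are clear of the arm.

Request:
play_rows:
  plan:
    - {"dx": 0, "dy": 0, "dz": 0, "wx": 0, "wy": 0, "wz": 5.34, "fingers": 60}
    - {"dx": 0, "dy": 0, "dz": 0, "wx": 0, "wy": 0, "wz": 5.34, "fingers": 60}
    - {"dx": 0, "dy": 0, "dz": 0, "wx": 0, "wy": 0, "wz": 5.34, "fingers": 60}
    - {"dx": 0, "dy": 0, "dz": 0, "wx": 0, "wy": 0, "wz": 0, "fingers": 60}

```text
time: 1.63
eef_pos: [0.1588, -0.5526, 0.2637]
ee_rot: [[1.0, -0.003, 0.0], [-0.003, -1.0, 0.0], [0.0, -0.0, -1.0]]
wrist_force: [-0.2, 0.8, -0.5]
opening: 0.725
finger_force: 0.0
```

Request:
play_rows:
  plan:
    - {"dx": 0.9, "dy": -0.8, "dz": 0.2, "wx": 0, "wy": 0, "wz": 0, "fingers": 60}
    - {"dx": 0.9, "dy": -0.8, "dz": 0.2, "wx": 0, "wy": 0, "wz": 0, "fingers": 60}
    - {"dx": 0.9, "dy": -0.8, "dz": 0.2, "wx": 0, "wy": 0, "wz": 0, "fingers": 60}
    - {"dx": 0.9, "dy": -0.8, "dz": 0.2, "wx": 0, "wy": 0, "wz": 0, "fingers": 60}
    - {"dx": 0.9, "dy": -0.8, "dz": 0.2, "wx": 0, "wy": 0, "wz": 0, "fingers": 60}

```text
time: 2.05
eef_pos: [0.2721, -0.4517, 0.2386]
ee_rot: [[1.0, 0.003, 0.0], [0.003, -1.0, -0.0], [0.0, 0.0, -1.0]]
wrist_force: [0.2, -0.4, -0.1]
opening: 0.681
finger_force: 0.0
```

Request:
play_rows:
  plan:
    - {"dx": 0.9, "dy": -0.8, "dz": 0.6, "wx": 0, "wy": 0, "wz": 0, "fingers": 60}
    - {"dx": 0.9, "dy": -0.8, "dz": 0.6, "wx": 0, "wy": 0, "wz": 0, "fingers": 60}
    - {"dx": 0.9, "dy": -0.8, "dz": 0.6, "wx": 0, "wy": 0, "wz": 0, "fingers": 60}
    - {"dx": 0.9, "dy": -0.8, "dz": 0.6, "wx": 0, "wy": 0, "wz": 0, "fingers": 60}
    - {"dx": 0, "dy": 0, "dz": 0, "wx": 0, "wy": 0, "wz": 0, "fingers": 60}

```text
time: 2.47
eef_pos: [0.3631, -0.3676, 0.1757]
ee_rot: [[1.0, 0.007, -0.002], [0.007, -1.0, 0.006], [-0.002, -0.006, -1.0]]
wrist_force: [-0.8, 0.6, -0.7]
opening: 0.68
finger_force: 0.0
```

Request:
play_rows:
  plan:
    - {"dx": 0.7, "dy": -0.34, "dz": 0.5, "wx": 0, "wy": 0, "wz": 0, "fingers": 60}
    - {"dx": 0.7, "dy": -0.34, "dz": 0.5, "wx": 0, "wy": 0, "wz": 0, "fingers": 60}
    - {"dx": 0.7, "dy": -0.34, "dz": 0.5, "wx": 0, "wy": 0, "wz": 0, "fingers": 60}
    - {"dx": 0, "dy": 0, "dz": 0.6, "wx": 0, "wy": 0, "wz": 0, "fingers": 60}
    - {"dx": 0, "dy": 0, "dz": 0, "wx": 0, "wy": 0, "wz": 0, "fingers": 60}

```text
time: 2.88
eef_pos: [0.4132, -0.3456, 0.1238]
ee_rot: [[1.0, 0.004, -0.003], [0.004, -1.0, 0.003], [-0.003, -0.003, -1.0]]
wrist_force: [-0.6, 0.6, -0.2]
opening: 0.68
finger_force: 0.0
```

```bash
python3 - <<'E'
from loc import *
for i in range(3):
    g=grab_frame('side');s=get_state();print(s['eef_pos'],s['time'])
f=grab_frame('top')
v=[]
for k in(g,f):
    e=np.array(get_state()['eef_pos']);p=proj(k,[e+[0,0,-.025]])[0]
    im=np.ascontiguousarray(k['img'][:,:,::-1]);u,w=p.round().astype(int);c=cv2.resize(im[w-35:w+35,u-35:u+35],(400,400),interpolation=2)
    q=tuple(int(x) for x in ((p-[u-35,w-35]+.5)*400/70));cv2.circle(c,q,3,(0,0,255),1);v.append(c)
cv2.imwrite('pics/a1.png',np.hstack(v))
E
```

```text
[ 0.41312479 -0.3463169   0.12502705] 2.9333
[ 0.41333644 -0.34716083  0.12611766] 2.9833
[ 0.41354324 -0.34775065  0.12684716] 3.0333
```

View pics/a1.png

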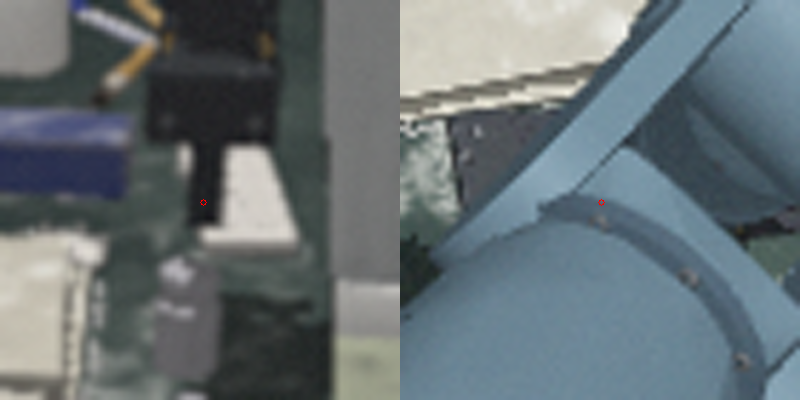

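The top camera is blocked by the arm here. The side view shows the finger just above the 500 g knob, offset by about 3 mm in x as calculated. Commanded poses are tracked exactly once the arm settles.

Request:
play_rows:
  plan:
    - {"dx": 0.13, "dy": -0.26, "dz": 0.25, "wx": 0, "wy": 0, "wz": 0, "fingers": 60}
    - {"dx": 0, "dy": 0, "dz": 0.6, "wx": 0, "wy": 0, "wz": 0, "fingers": 60}
    - {"dx": 0, "dy": 0, "dz": 0.7, "wx": 0, "wy": 0, "wz": 0, "fingers": 60}
    - {"dx": 0, "dy": 0, "dz": 0.5, "wx": 0, "wy": 0, "wz": 0, "fingers": 60}
    - {"dx": 0, "dy": 0, "dz": 0.2, "wx": 0, "wy": 0, "wz": 0, "fingers": 60}

```text
time: 3.5
eef_pos: [0.4162, -0.3397, 0.0683]
ee_rot: [[1.0, -0.0, -0.001], [-0.0, -1.0, 0.002], [-0.001, -0.002, -1.0]]
wrist_force: [0.1, 0.6, -0.3]
opening: 0.681
finger_force: 0.0
```

Request:
play_rows:
  plan:
    - {"dx": 0, "dy": 0, "dz": 0, "wx": 0, "wy": 0, "wz": 0, "fingers": 60}
    - {"dx": 0, "dy": 0, "dz": 0, "wx": 0, "wy": 0, "wz": 0, "fingers": 60}
    - {"dx": 0, "dy": 0, "dz": 0, "wx": 0, "wy": 0, "wz": 0, "fingers": 45}
    - {"dx": 0, "dy": 0, "dz": 0, "wx": 0, "wy": 0, "wz": 0, "fingers": 40}
    - {"dx": 0, "dy": 0, "dz": 0, "wx": 0, "wy": 0, "wz": 0, "fingers": 36}

```text
time: 3.92
eef_pos: [0.4174, -0.341, 0.0708]
ee_rot: [[1.0, 0.0, 0.001], [0.0, -1.0, -0.001], [0.001, 0.001, -1.0]]
wrist_force: [-0.1, -0.8, 0.2]
opening: 0.476
finger_force: 0.0
```

Request:
play_rows:
  plan:
    - {"dx": 0, "dy": 0, "dz": 0, "wx": 0, "wy": 0, "wz": 0, "fingers": 25}
    - {"dx": 0, "dy": 0, "dz": 0, "wx": 0, "wy": 0, "wz": 0, "fingers": 20}
    - {"dx": 0, "dy": 0, "dz": 0, "wx": 0, "wy": 0, "wz": 0, "fingers": 20}
    - {"dx": 0, "dy": 0, "dz": 0, "wx": 0, "wy": 0, "wz": 0, "fingers": 20}

```text
time: 4.25
eef_pos: [0.4173, -0.3412, 0.0705]
ee_rot: [[1.0, 0.0, 0.001], [0.0, -1.0, -0.001], [0.001, 0.001, -1.0]]
wrist_force: [-0.6, -1.5, 3.4]
opening: 0.376
finger_force: 30.0
```

```bash
python3 - <<'E'
from loc import *
g=grab_frame('side');s=get_state();print(s['eef_pos'],s['opening'],s['finger_force'],s['wrist_force'])
p=proj(g,[np.array(s['eef_pos'])+[0,0,-.025]])[0];u,w=p.round().astype(int)
cv2.imwrite('pics/a2.png',cv2.resize(np.ascontiguousarray(g['img'][w-35:w+35,u-35:u+35,::-1]),(400,400),interpolation=2))
E
```

```text
[ 0.41732209 -0.34119012  0.07051881] 0.37964002232867194 30.000609755516052 [-0.08406057 -1.14613369  3.69788864]
```

View pics/a2.png

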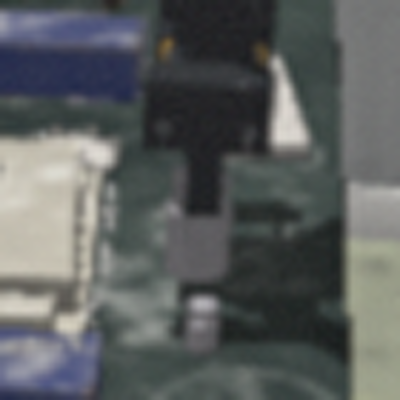

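Grip on the 500 g knob is confirmed: opening 33.4 mm, 30 N. Next I lift it and carry it towards its nest, staying in front of the stand.

Request:
play_rows:
  plan:
    - {"dx": 0, "dy": 0, "dz": -0.2, "wx": 0, "wy": 0, "wz": 0, "fingers": 20}
    - {"dx": 0, "dy": 0, "dz": -0.6, "wx": 0, "wy": 0, "wz": 0, "fingers": 20}
    - {"dx": 0, "dy": 0, "dz": -1, "wx": 0, "wy": 0, "wz": 0, "fingers": 20}
    - {"dx": 0, "dy": 0, "dz": -1, "wx": 0, "wy": 0, "wz": 0, "fingers": 20}
    - {"dx": 0, "dy": 0, "dz": -1, "wx": 0, "wy": 0, "wz": 0, "fingers": 20}

```text
time: 4.72
eef_pos: [0.416, -0.3391, 0.1645]
ee_rot: [[1.0, 0.0, -0.002], [0.0, -1.0, 0.004], [-0.002, -0.004, -1.0]]
wrist_force: [-0.3, -0.1, -4.6]
opening: 0.375
finger_force: 30.0
```

Request:
play_rows:
  plan:
    - {"dx": 0, "dy": -0.5, "dz": -1, "wx": 0, "wy": 0, "wz": 0, "fingers": 20}
    - {"dx": 0, "dy": -1, "dz": 0, "wx": 0, "wy": 0, "wz": 0, "fingers": 20}
    - {"dx": 0, "dy": -1, "dz": 0, "wx": 0, "wy": 0, "wz": 0, "fingers": 20}
    - {"dx": 0, "dy": -1, "dz": 0, "wx": 0, "wy": 0, "wz": 0, "fingers": 20}
    - {"dx": 0, "dy": -1, "dz": 0, "wx": 0, "wy": 0, "wz": 0, "fingers": 20}

```text
time: 5.13
eef_pos: [0.4159, -0.226, 0.189]
ee_rot: [[1.0, -0.0, -0.002], [-0.0, -1.0, 0.002], [-0.002, -0.002, -1.0]]
wrist_force: [0.7, 0.2, -4.7]
opening: 0.377
finger_force: 30.0
```

Request:
play_rows:
  plan:
    - {"dx": 0, "dy": -1, "dz": 0, "wx": 0, "wy": 0, "wz": 0, "fingers": 20}
    - {"dx": 0, "dy": -1, "dz": 0, "wx": 0, "wy": 0, "wz": 0, "fingers": 20}
    - {"dx": 0.2, "dy": -1, "dz": 0, "wx": 0, "wy": 0, "wz": 0, "fingers": 20}
    - {"dx": 0.4, "dy": -1, "dz": 0, "wx": 0, "wy": 0, "wz": 0, "fingers": 20}
    - {"dx": 0.5, "dy": -1, "dz": 0, "wx": 0, "wy": 0, "wz": 0, "fingers": 20}

```text
time: 5.55
eef_pos: [0.443, -0.101, 0.1889]
ee_rot: [[1.0, -0.0, -0.003], [-0.0, -1.0, 0.002], [-0.003, -0.002, -1.0]]
wrist_force: [0.2, -0.3, -4.8]
opening: 0.377
finger_force: 30.0
```

Request:
play_rows:
  plan:
    - {"dx": 0.6, "dy": -1, "dz": 0, "wx": 0, "wy": 0, "wz": 0, "fingers": 20}
    - {"dx": 0.6, "dy": -1, "dz": 0, "wx": 0, "wy": 0, "wz": 0, "fingers": 20}
    - {"dx": 0.6, "dy": -1, "dz": 0, "wx": 0, "wy": 0, "wz": 0, "fingers": 20}
    - {"dx": 0.6, "dy": -1, "dz": 0, "wx": 0, "wy": 0, "wz": 0, "fingers": 20}
    - {"dx": 0.35, "dy": -1, "dz": 0, "wx": 0, "wy": 0, "wz": 0, "fingers": 20}

```text
time: 5.97
eef_pos: [0.5132, 0.0237, 0.1891]
ee_rot: [[1.0, 0.0, -0.002], [0.0, -1.0, 0.001], [-0.002, -0.001, -1.0]]
wrist_force: [0.2, -0.8, -5.1]
opening: 0.377
finger_force: 30.0
```

Request:
play_rows:
  plan:
    - {"dx": 0, "dy": -0.5, "dz": 0, "wx": 0, "wy": 0, "wz": 0, "fingers": 20}
    - {"dx": 0, "dy": 0, "dz": 0.8, "wx": 0, "wy": 0, "wz": 0, "fingers": 20}
    - {"dx": 0, "dy": 0, "dz": 0.8, "wx": 0, "wy": 0, "wz": 0, "fingers": 20}
    - {"dx": 0, "dy": 0, "dz": 0, "wx": 0, "wy": 0, "wz": 0, "fingers": 20}
    - {"dx": 0, "dy": 0, "dz": 0, "wx": 0, "wy": 0, "wz": 0, "fingers": 20}

```text
time: 6.38
eef_pos: [0.5111, 0.0346, 0.1484]
ee_rot: [[1.0, 0.0, -0.005], [0.0, -1.0, 0.001], [-0.005, -0.001, -1.0]]
wrist_force: [0.7, -0.5, -4.3]
opening: 0.376
finger_force: 30.0
```

```bash
cat > see.py <<'E'
from loc import *
import sys
def see(name,w=None,cams=('side','top'),at=None,h=40):
    v=[]
    for c in cams:
        k=grab_frame(c);s=get_state();e=np.array(s['eef_pos']) if at is None else np.array(at)
        p=proj(k,[e+[0,0,-.03]])[0];u,q=p.round().astype(int);u=min(max(u,h),560-h);q=min(max(q,h),420-h);S=400/(2*h)
        cr=cv2.resize(np.ascontiguousarray(k['img'][q-h:q+h,u-h:u+h,::-1]),(400,400),interpolation=2)
        if w:
            n={'500':.045,'200':.0335,'100':.0268,'50':.0205}[w]+.025
            for P in sil(k,w,e[0],e[1],e[2]-n): cv2.polylines(cr,[np.round((P-[u-h,q-h]+.5)*S).astype(np.int32)],True,(0,0,255),1)
        for (x,y,z),r in zip([(.513,.0338,.032),(.5566,.0778,.032),(.5948,.1162,.032),(.6292,.151,.032)],(.026,.021,.018,.016)):
            cv2.polylines(cr,[np.round((proj(k,circ(x,y,z,r))-[u-h,q-h]+.5)*S).astype(np.int32)],True,(0,255,0),1)
        v.append(cr)
    cv2.imwrite(f'pics/{name}.png',np.hstack(v));print(np.array(s['eef_pos']).round(4),s['opening'],s['finger_force'],np.array(s['wrist_force']).round(1),s['time'])
E
python3 -c "
from see import *
see('b1','500')"
```

```text
[0.5132 0.0341 0.1506] 0.37607082408711956 29.999201595783234 [ 0.5 -0.5 -4.1] 6.4833
```

View pics/b1.png

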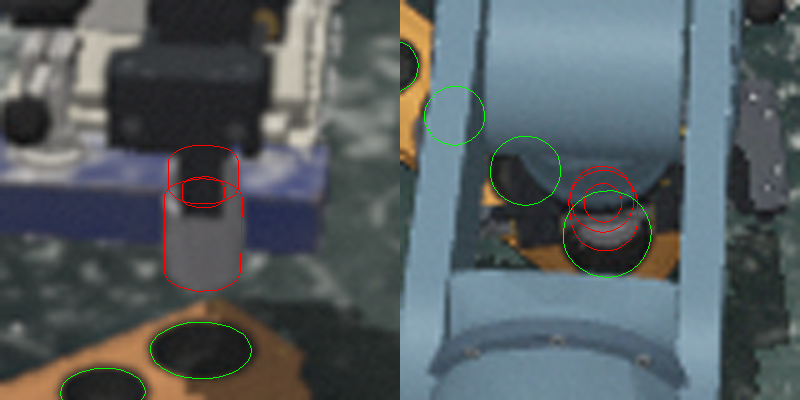

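The model outlines match the held weight and the nest mouth in both views, so it is centred over nest_500g. Lowering it now.

Request:
play_rows:
  plan:
    - {"dx": 0, "dy": 0, "dz": 0.6, "wx": 0, "wy": 0, "wz": 0, "fingers": 20}
    - {"dx": 0, "dy": 0, "dz": 0.6, "wx": 0, "wy": 0, "wz": 0, "fingers": 20}
    - {"dx": 0, "dy": 0, "dz": 0.6, "wx": 0, "wy": 0, "wz": 0, "fingers": 20}
    - {"dx": 0, "dy": 0, "dz": 0.4, "wx": 0, "wy": 0, "wz": 0, "fingers": 20}
    - {"dx": 0, "dy": 0, "dz": 0.3, "wx": 0, "wy": 0, "wz": 0, "fingers": 20}

```text
time: 6.9
eef_pos: [0.5133, 0.0342, 0.0875]
ee_rot: [[1.0, -0.0, 0.0], [-0.0, -1.0, 0.0], [0.0, -0.0, -1.0]]
wrist_force: [-0.7, 2.7, -0.8]
opening: 0.379
finger_force: 30.0
```

Request:
play_rows:
  plan:
    - {"dx": 0, "dy": 0, "dz": 0.04, "wx": 0, "wy": 0, "wz": 0, "fingers": 20}
    - {"dx": 0, "dy": 0, "dz": 0.04, "wx": 0, "wy": 0, "wz": 0, "fingers": 20}
    - {"dx": 0, "dy": 0, "dz": 0, "wx": 0, "wy": 0, "wz": 0, "fingers": 20}
    - {"dx": 0, "dy": 0, "dz": 0, "wx": 0, "wy": 0, "wz": 0, "fingers": 20}

```text
time: 7.23
eef_pos: [0.5133, 0.0345, 0.0859]
ee_rot: [[1.0, 0.0, 0.0], [0.0, -1.0, 0.0], [0.0, -0.0, -1.0]]
wrist_force: [-0.7, 1.6, -5.4]
opening: 0.374
finger_force: 30.0
```

Request:
play_rows:
  plan:
    - {"dx": 0, "dy": 0, "dz": 0.03, "wx": 0, "wy": 0, "wz": 0, "fingers": 20}
    - {"dx": 0, "dy": 0, "dz": 0.03, "wx": 0, "wy": 0, "wz": 0, "fingers": 20}
    - {"dx": 0, "dy": 0, "dz": 0, "wx": 0, "wy": 0, "wz": 0, "fingers": 20}
    - {"dx": 0, "dy": 0, "dz": 0, "wx": 0, "wy": 0, "wz": 0, "fingers": 20}

```text
time: 7.57
eef_pos: [0.5136, 0.0346, 0.0848]
ee_rot: [[1.0, 0.0, 0.001], [0.0, -1.0, 0.0], [0.001, -0.0, -1.0]]
wrist_force: [-4.5, 3.1, 3.9]
opening: 0.375
finger_force: 30.0
```

Request:
play_rows:
  plan:
    - {"dx": 0, "dy": 0, "dz": 0.03, "wx": 0, "wy": 0, "wz": 0, "fingers": 20}
    - {"dx": 0, "dy": 0, "dz": 0, "wx": 0, "wy": 0, "wz": 0, "fingers": 20}

```text
time: 7.73
eef_pos: [0.514, 0.0345, 0.0848]
ee_rot: [[1.0, 0.0, 0.001], [0.0, -1.0, 0.0], [0.001, -0.0, -1.0]]
wrist_force: [-6.5, 3.3, 9.4]
opening: 0.374
finger_force: 30.0
```

There is contact with a side force towards -x, +y, so I ease that way.

Request:
play_rows:
  plan:
    - {"dx": -0.06, "dy": -0.03, "dz": 0, "wx": 0, "wy": 0, "wz": 0, "fingers": 20}
    - {"dx": 0, "dy": 0, "dz": 0, "wx": 0, "wy": 0, "wz": 0, "fingers": 20}
    - {"dx": 0, "dy": 0, "dz": 0, "wx": 0, "wy": 0, "wz": 0, "fingers": 20}

```text
time: 7.98
eef_pos: [0.5128, 0.0348, 0.0846]
ee_rot: [[1.0, 0.0, 0.003], [0.0, -1.0, -0.001], [0.003, 0.001, -1.0]]
wrist_force: [-4.7, 0.9, 6.8]
opening: 0.373
finger_force: 30.0
```

Request:
play_rows:
  plan:
    - {"dx": 0, "dy": 0, "dz": 0.03, "wx": 0, "wy": 0, "wz": 0, "fingers": 20}
    - {"dx": 0, "dy": 0, "dz": 0.0, "wx": 0, "wy": 0, "wz": 0, "fingers": 20}
    - {"dx": 0, "dy": 0, "dz": 0, "wx": 0, "wy": 0, "wz": 0, "fingers": 20}

```text
time: 8.23
eef_pos: [0.5132, 0.0347, 0.0846]
ee_rot: [[1.0, 0.0, 0.003], [0.0, -1.0, -0.001], [0.003, 0.001, -1.0]]
wrist_force: [-6.5, 0.4, 12.9]
opening: 0.375
finger_force: 30.0
```

```bash
python3 -c "
from see import *
see('b2','500')"
```

```text
[0.5132 0.0347 0.0846] 0.374416638102862 30.00213861465454 [-5.1  1.1 13.1] 8.3333
```

View pics/b2.png

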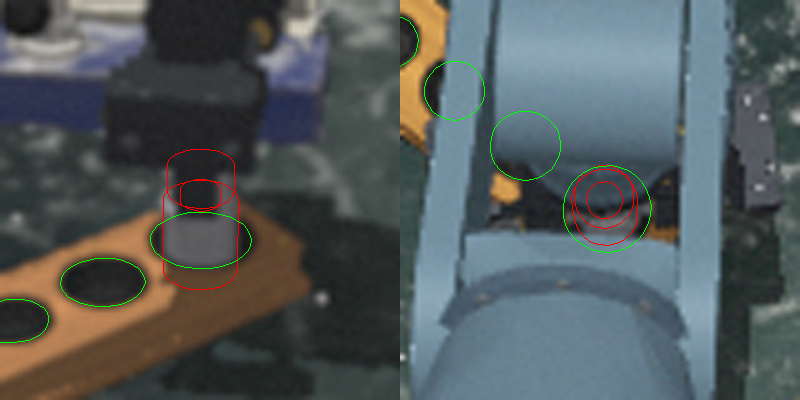

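It is seated: z stays at 0.0846 while the force rises. I relieve the side force a little, then release gently and rise.

Request:
play_rows:
  plan:
    - {"dx": -0.06, "dy": 0, "dz": -0.02, "wx": 0, "wy": 0, "wz": 0, "fingers": 20}
    - {"dx": 0, "dy": 0, "dz": 0, "wx": 0, "wy": 0, "wz": 0, "fingers": 20}
    - {"dx": 0, "dy": 0, "dz": 0, "wx": 0, "wy": 0, "wz": 0, "fingers": 20}

```text
time: 8.58
eef_pos: [0.512, 0.0347, 0.0845]
ee_rot: [[1.0, 0.0, 0.004], [0.0, -1.0, -0.001], [0.004, 0.001, -1.0]]
wrist_force: [-2.6, -0.4, 6.6]
opening: 0.375
finger_force: 30.0
```

Request:
play_rows:
  plan:
    - {"dx": 0, "dy": 0, "dz": 0, "wx": 0, "wy": 0, "wz": 0, "fingers": 36}
    - {"dx": 0, "dy": 0, "dz": 0, "wx": 0, "wy": 0, "wz": 0, "fingers": 42}
    - {"dx": 0, "dy": 0, "dz": 0, "wx": 0, "wy": 0, "wz": 0, "fingers": 50}
    - {"dx": 0, "dy": 0, "dz": 0, "wx": 0, "wy": 0, "wz": 0, "fingers": 55}
    - {"dx": 0, "dy": 0, "dz": 0, "wx": 0, "wy": 0, "wz": 0, "fingers": 55}

```text
time: 9.0
eef_pos: [0.5102, 0.0351, 0.0828]
ee_rot: [[1.0, 0.0, -0.0], [0.0, -1.0, -0.0], [-0.0, 0.0, -1.0]]
wrist_force: [-0.1, 0.4, 0.1]
opening: 0.626
finger_force: 0.0
```

Request:
play_rows:
  plan:
    - {"dx": 0, "dy": 0, "dz": -0.3, "wx": 0, "wy": 0, "wz": 0, "fingers": 55}
    - {"dx": 0, "dy": 0, "dz": -0.7, "wx": 0, "wy": 0, "wz": 0, "fingers": 55}
    - {"dx": 0, "dy": 0, "dz": -1, "wx": 0, "wy": 0, "wz": 0, "fingers": 55}
    - {"dx": 0, "dy": 0, "dz": -1, "wx": 0, "wy": 0, "wz": 0, "fingers": 55}
    - {"dx": 0, "dy": 0, "dz": -0.3, "wx": 0, "wy": 0, "wz": 0, "fingers": 55}

```text
time: 9.42
eef_pos: [0.5123, 0.0349, 0.1695]
ee_rot: [[1.0, 0.0, 0.006], [0.0, -1.0, -0.001], [0.006, 0.001, -1.0]]
wrist_force: [0.7, 0.5, 1.3]
opening: 0.626
finger_force: 0.0
```

Request:
play_rows:
  plan:
    - {"dx": -0.6, "dy": -1, "dz": 0, "wx": 0, "wy": 0, "wz": 0, "fingers": 50}
    - {"dx": -0.6, "dy": -1, "dz": 0, "wx": 0, "wy": 0, "wz": 0, "fingers": 50}
    - {"dx": -0.5, "dy": -1, "dz": 0, "wx": 0, "wy": 0, "wz": 0, "fingers": 50}
    - {"dx": -0.5, "dy": -1, "dz": 0, "wx": 0, "wy": 0, "wz": 0, "fingers": 50}
    - {"dx": 0, "dy": -1, "dz": 0, "wx": 0, "wy": 0, "wz": 0, "fingers": 50}

```text
time: 9.83
eef_pos: [0.4527, 0.1612, 0.1649]
ee_rot: [[1.0, 0.0, -0.002], [0.0, -1.0, -0.0], [-0.002, 0.0, -1.0]]
wrist_force: [0.7, -0.9, 0.1]
opening: 0.567
finger_force: 0.0
```

Request:
play_rows:
  plan:
    - {"dx": 0, "dy": -1, "dz": 0, "wx": 0, "wy": 0, "wz": 0, "fingers": 50}
    - {"dx": 0, "dy": -1, "dz": 0, "wx": 0, "wy": 0, "wz": 0, "fingers": 50}
    - {"dx": 0, "dy": -1, "dz": 0, "wx": 0, "wy": 0, "wz": 0, "fingers": 50}
    - {"dx": 0, "dy": 0, "dz": 0, "wx": 0, "wy": 0, "wz": 0, "fingers": 50}
    - {"dx": 0, "dy": 0, "dz": 0, "wx": 0, "wy": 0, "wz": 0, "fingers": 50}

```text
time: 10.25
eef_pos: [0.4546, 0.2359, 0.165]
ee_rot: [[1.0, 0.003, -0.001], [0.003, -1.0, -0.0], [-0.001, 0.0, -1.0]]
wrist_force: [0.1, 0.2, 0.0]
opening: 0.566
finger_force: 0.0
```

```bash
cat >> see.py <<'E'
def state():
    s=get_state();print(np.array(s['eef_pos']).round(4),s['opening'],s['finger_force'],np.array(s['wrist_force']).round(1),s['time'])
def two(name,A,B,h=40):
    # A,B: (x,y,z0,w) overlays
    v=[]
    for c,(x,y,z,w) in zip(('side','top'),(A,B)):
        k=grab_frame(c);p=proj(k,[(x,y,z+.03)])[0];u,q=p.round().astype(int);S=400/(2*h);u=min(max(u,h),560-h);q=min(max(q,h),420-h)
        cr=cv2.resize(np.ascontiguousarray(k['img'][q-h:q+h,u-h:u+h,::-1]),(400,400),interpolation=2)
        for P in sil(k,w,x,y,z): cv2.polylines(cr,[np.round((P-[u-h,q-h]+.5)*S).astype(np.int32)],True,(0,0,255),1)
        v.append(cr)
    cv2.imwrite(f'pics/{name}.png',np.hstack(v))
E
python3 -c "
from see import *
state();n=(.513,.0338,.014,'500');two('b3',n,n)"
```

```text
[0.4546 0.2359 0.165 ] 0.5664520694655347 0.0 [0.1 0.2 0. ] 10.25
```

View pics/b3.png

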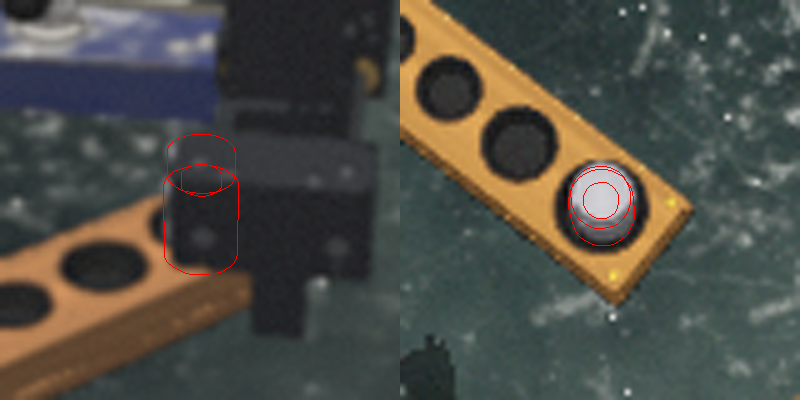

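The 500 g stands centred in its nest at about (602,200) in the right panel, matching the seated outline. Next is the 200 g at (0.455,0.259).

Request:
play_rows:
  plan:
    - {"dx": 0, "dy": -0.94, "dz": 0, "wx": 0, "wy": 0, "wz": 0, "fingers": 50}
    - {"dx": 0, "dy": 0, "dz": 1, "wx": 0, "wy": 0, "wz": 0, "fingers": 50}
    - {"dx": 0, "dy": 0, "dz": 1, "wx": 0, "wy": 0, "wz": 0, "fingers": 50}
    - {"dx": 0, "dy": 0, "dz": 1, "wx": 0, "wy": 0, "wz": 0, "fingers": 50}
    - {"dx": 0, "dy": 0, "dz": 0.7, "wx": 0, "wy": 0, "wz": 0, "fingers": 50}

```text
time: 10.77
eef_pos: [0.4544, 0.2571, 0.0709]
ee_rot: [[1.0, -0.001, -0.002], [-0.001, -1.0, -0.001], [-0.002, 0.001, -1.0]]
wrist_force: [0.1, 0.5, 0.0]
opening: 0.563
finger_force: 0.0
```

Request:
play_rows:
  plan:
    - {"dx": 0, "dy": 0, "dz": 0.5, "wx": 0, "wy": 0, "wz": 0, "fingers": 50}
    - {"dx": 0, "dy": 0, "dz": 0.08, "wx": 0, "wy": 0, "wz": 0, "fingers": 50}
    - {"dx": 0, "dy": 0, "dz": 0, "wx": 0, "wy": 0, "wz": 0, "fingers": 50}
    - {"dx": 0, "dy": 0, "dz": 0, "wx": 0, "wy": 0, "wz": 0, "fingers": 50}

```text
time: 11.1
eef_pos: [0.4558, 0.2581, 0.0591]
ee_rot: [[1.0, -0.001, 0.001], [-0.001, -1.0, 0.0], [0.001, -0.0, -1.0]]
wrist_force: [-0.6, 0.1, -0.2]
opening: 0.572
finger_force: 0.0
```

Request:
play_rows:
  plan:
    - {"dx": 0, "dy": 0, "dz": 0, "wx": 0, "wy": 0, "wz": 0, "fingers": 40}
    - {"dx": 0, "dy": 0, "dz": 0, "wx": 0, "wy": 0, "wz": 0, "fingers": 33}
    - {"dx": 0, "dy": 0, "dz": 0, "wx": 0, "wy": 0, "wz": 0, "fingers": 29}
    - {"dx": 0, "dy": 0, "dz": 0, "wx": 0, "wy": 0, "wz": 0, "fingers": 26}
    - {"dx": 0, "dy": 0, "dz": 0, "wx": 0, "wy": 0, "wz": 0, "fingers": 15}

```text
time: 11.52
eef_pos: [0.4556, 0.2591, 0.0591]
ee_rot: [[1.0, 0.0, 0.001], [0.0, -1.0, 0.001], [0.001, -0.001, -1.0]]
wrist_force: [-1.4, 1.7, 2.8]
opening: 0.273
finger_force: 30.0
```

Request:
play_rows:
  plan:
    - {"dx": 0, "dy": 0, "dz": 0, "wx": 0, "wy": 0, "wz": 0, "fingers": 12}
    - {"dx": 0, "dy": 0, "dz": 0, "wx": 0, "wy": 0, "wz": 0, "fingers": 12}
    - {"dx": 0, "dy": 0, "dz": 0, "wx": 0, "wy": 0, "wz": 0, "fingers": 12}

```text
time: 11.77
eef_pos: [0.4557, 0.2591, 0.059]
ee_rot: [[1.0, 0.0, 0.001], [0.0, -1.0, 0.001], [0.001, -0.001, -1.0]]
wrist_force: [-0.4, 2.3, 5.7]
opening: 0.272
finger_force: 30.0
```

Request:
play_rows:
  plan:
    - {"dx": 0, "dy": 0, "dz": -0.2, "wx": 0, "wy": 0, "wz": 0, "fingers": 12}
    - {"dx": 0, "dy": 0, "dz": -0.6, "wx": 0, "wy": 0, "wz": 0, "fingers": 12}
    - {"dx": 0, "dy": 0, "dz": -1, "wx": 0, "wy": 0, "wz": 0, "fingers": 12}
    - {"dx": 0, "dy": 0, "dz": -1, "wx": 0, "wy": 0, "wz": 0, "fingers": 12}
    - {"dx": 0, "dy": 0, "dz": -0.8, "wx": 0, "wy": 0, "wz": 0, "fingers": 12}

```text
time: 12.18
eef_pos: [0.4546, 0.2582, 0.1494]
ee_rot: [[1.0, 0.0, -0.001], [0.0, -1.0, -0.001], [-0.001, 0.001, -1.0]]
wrist_force: [0.0, 0.5, -1.0]
opening: 0.272
finger_force: 30.0
```

Request:
play_rows:
  plan:
    - {"dx": 0.5, "dy": 0.9, "dz": 0, "wx": 0, "wy": 0, "wz": 0, "fingers": 12}
    - {"dx": 0.5, "dy": 0.9, "dz": 0, "wx": 0, "wy": 0, "wz": 0, "fingers": 12}
    - {"dx": 0.5, "dy": 0.9, "dz": 0, "wx": 0, "wy": 0, "wz": 0, "fingers": 12}
    - {"dx": 0.5, "dy": 0.9, "dz": 0, "wx": 0, "wy": 0, "wz": 0, "fingers": 12}
    - {"dx": 0.5, "dy": 0.9, "dz": 0, "wx": 0, "wy": 0, "wz": 0, "fingers": 12}

```text
time: 12.6
eef_pos: [0.5172, 0.1449, 0.1479]
ee_rot: [[1.0, 0.0, -0.002], [0.0, -1.0, -0.001], [-0.002, 0.001, -1.0]]
wrist_force: [0.5, -0.3, -2.7]
opening: 0.269
finger_force: 30.0
```

Request:
play_rows:
  plan:
    - {"dx": 0.5, "dy": 0.9, "dz": 0, "wx": 0, "wy": 0, "wz": 0, "fingers": 12}
    - {"dx": 0.5, "dy": 0.9, "dz": 0, "wx": 0, "wy": 0, "wz": 0, "fingers": 12}
    - {"dx": 0.5, "dy": 0.93, "dz": 0, "wx": 0, "wy": 0, "wz": 0, "fingers": 12}
    - {"dx": 0, "dy": 0, "dz": 0.5, "wx": 0, "wy": 0, "wz": 0, "fingers": 12}
    - {"dx": 0, "dy": 0, "dz": 0, "wx": 0, "wy": 0, "wz": 0, "fingers": 12}

```text
time: 13.02
eef_pos: [0.5537, 0.0766, 0.1335]
ee_rot: [[1.0, -0.002, -0.005], [-0.002, -1.0, 0.0], [-0.005, -0.0, -1.0]]
wrist_force: [-1.0, 0.1, -2.2]
opening: 0.267
finger_force: 30.0
```

Request:
play_rows:
  plan:
    - {"dx": 0, "dy": 0, "dz": 0.5, "wx": 0, "wy": 0, "wz": 0, "fingers": 12}
    - {"dx": 0, "dy": 0, "dz": 0, "wx": 0, "wy": 0, "wz": 0, "fingers": 12}
    - {"dx": 0, "dy": 0, "dz": 0, "wx": 0, "wy": 0, "wz": 0, "fingers": 12}

```text
time: 13.27
eef_pos: [0.5536, 0.0789, 0.1221]
ee_rot: [[1.0, 0.001, -0.003], [0.001, -1.0, 0.0], [-0.003, -0.0, -1.0]]
wrist_force: [0.6, 0.6, -2.3]
opening: 0.272
finger_force: 30.0
```

```bash
python3 -c "
from see import *
see('c1','200')"
```

```text
[0.5548 0.0788 0.1234] 0.27088580221364617 29.999624490737915 [ 0.3  0.4 -1.7] 13.3667
```

View pics/c1.png

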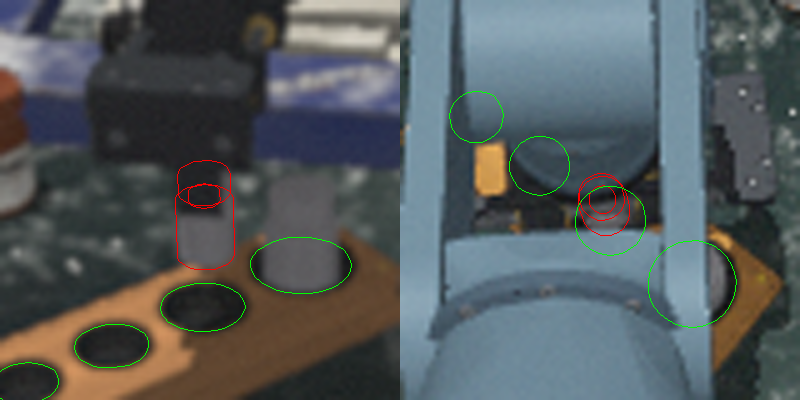

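The 200 g hangs centred over its nest, and the 500 g still stands seated beside it. Lowering.

Request:
play_rows:
  plan:
    - {"dx": 0, "dy": 0, "dz": 0.5, "wx": 0, "wy": 0, "wz": 0, "fingers": 12}
    - {"dx": 0, "dy": 0, "dz": 0.5, "wx": 0, "wy": 0, "wz": 0, "fingers": 12}
    - {"dx": 0, "dy": 0, "dz": 0.4, "wx": 0, "wy": 0, "wz": 0, "fingers": 12}
    - {"dx": 0, "dy": 0, "dz": 0.3, "wx": 0, "wy": 0, "wz": 0, "fingers": 12}
    - {"dx": 0, "dy": 0, "dz": 0.1, "wx": 0, "wy": 0, "wz": 0, "fingers": 12}

```text
time: 13.78
eef_pos: [0.5538, 0.078, 0.0761]
ee_rot: [[1.0, 0.0, -0.004], [0.0, -1.0, 0.0], [-0.004, -0.0, -1.0]]
wrist_force: [-0.8, 0.2, 2.4]
opening: 0.27
finger_force: 30.0
```

Request:
play_rows:
  plan:
    - {"dx": 0, "dy": 0, "dz": 0.03, "wx": 0, "wy": 0, "wz": 0, "fingers": 12}
    - {"dx": 0, "dy": 0, "dz": 0, "wx": 0, "wy": 0, "wz": 0, "fingers": 12}
    - {"dx": 0, "dy": 0, "dz": 0.03, "wx": 0, "wy": 0, "wz": 0, "fingers": 12}
    - {"dx": 0, "dy": 0, "dz": 0, "wx": 0, "wy": 0, "wz": 0, "fingers": 12}
    - {"dx": 0, "dy": 0, "dz": 0, "wx": 0, "wy": 0, "wz": 0, "fingers": 12}

```text
time: 14.2
eef_pos: [0.5555, 0.0779, 0.0774]
ee_rot: [[1.0, 0.0, 0.001], [0.0, -1.0, -0.0], [0.001, 0.0, -1.0]]
wrist_force: [-0.1, 0.1, -2.5]
opening: 0.269
finger_force: 30.0
```

Request:
play_rows:
  plan:
    - {"dx": 0, "dy": 0, "dz": 0.03, "wx": 0, "wy": 0, "wz": 0, "fingers": 12}
    - {"dx": 0, "dy": 0, "dz": 0, "wx": 0, "wy": 0, "wz": 0, "fingers": 12}
    - {"dx": 0, "dy": 0, "dz": 0, "wx": 0, "wy": 0, "wz": 0, "fingers": 12}

```text
time: 14.45
eef_pos: [0.5552, 0.0779, 0.0763]
ee_rot: [[1.0, 0.0, 0.0], [0.0, -1.0, -0.0], [0.0, 0.0, -1.0]]
wrist_force: [-0.3, 0.1, -2.4]
opening: 0.271
finger_force: 30.0
```

Request:
play_rows:
  plan:
    - {"dx": 0, "dy": 0, "dz": 0.03, "wx": 0, "wy": 0, "wz": 0, "fingers": 12}
    - {"dx": 0, "dy": 0, "dz": 0, "wx": 0, "wy": 0, "wz": 0, "fingers": 12}
    - {"dx": 0, "dy": 0, "dz": 0.02, "wx": 0, "wy": 0, "wz": 0, "fingers": 12}
    - {"dx": 0, "dy": 0, "dz": 0, "wx": 0, "wy": 0, "wz": 0, "fingers": 12}
    - {"dx": 0, "dy": 0, "dz": 0, "wx": 0, "wy": 0, "wz": 0, "fingers": 12}

```text
time: 14.87
eef_pos: [0.5559, 0.078, 0.076]
ee_rot: [[1.0, 0.0, 0.002], [0.0, -1.0, -0.0], [0.002, 0.0, -1.0]]
wrist_force: [-1.0, 0.7, 6.6]
opening: 0.268
finger_force: 30.0
```

Request:
play_rows:
  plan:
    - {"dx": 0, "dy": 0, "dz": 0.03, "wx": 0, "wy": 0, "wz": 0, "fingers": 12}
    - {"dx": 0, "dy": 0, "dz": 0, "wx": 0, "wy": 0, "wz": 0, "fingers": 12}
    - {"dx": 0, "dy": 0, "dz": 0, "wx": 0, "wy": 0, "wz": 0, "fingers": 12}

```text
time: 15.12
eef_pos: [0.5563, 0.078, 0.076]
ee_rot: [[1.0, 0.0, 0.002], [0.0, -1.0, -0.0], [0.002, 0.0, -1.0]]
wrist_force: [-2.8, 0.9, 11.0]
opening: 0.269
finger_force: 30.0
```

Seated: z stays at 0.076 while the force rises. I release, then go to the 100 g.

Request:
play_rows:
  plan:
    - {"dx": 0, "dy": 0, "dz": -0.03, "wx": 0, "wy": 0, "wz": 0, "fingers": 12}
    - {"dx": 0, "dy": 0, "dz": 0, "wx": 0, "wy": 0, "wz": 0, "fingers": 27}
    - {"dx": 0, "dy": 0, "dz": 0, "wx": 0, "wy": 0, "wz": 0, "fingers": 33}
    - {"dx": 0, "dy": 0, "dz": 0, "wx": 0, "wy": 0, "wz": 0, "fingers": 40}
    - {"dx": 0, "dy": 0, "dz": 0, "wx": 0, "wy": 0, "wz": 0, "fingers": 42}

```text
time: 15.53
eef_pos: [0.555, 0.0779, 0.0747]
ee_rot: [[1.0, 0.0, -0.0], [0.0, -1.0, -0.0], [-0.0, 0.0, -1.0]]
wrist_force: [-0.3, -0.1, -0.5]
opening: 0.472
finger_force: 0.0
```

Request:
play_rows:
  plan:
    - {"dx": 0, "dy": 0, "dz": -0.3, "wx": 0, "wy": 0, "wz": 0, "fingers": 42}
    - {"dx": 0, "dy": 0, "dz": -0.6, "wx": 0, "wy": 0, "wz": 0, "fingers": 42}
    - {"dx": 0, "dy": 0, "dz": -0.9, "wx": 0, "wy": 0, "wz": 0, "fingers": 42}
    - {"dx": 0, "dy": 0, "dz": -0.9, "wx": 0, "wy": 0, "wz": 0, "fingers": 42}
    - {"dx": 0, "dy": 0, "dz": -0.9, "wx": 0, "wy": 0, "wz": 0, "fingers": 42}

```text
time: 15.95
eef_pos: [0.555, 0.0779, 0.1662]
ee_rot: [[1.0, 0.0, -0.0], [0.0, -1.0, -0.0], [-0.0, 0.0, -1.0]]
wrist_force: [0.3, -0.7, -0.5]
opening: 0.479
finger_force: 0.0
```

Request:
play_rows:
  plan:
    - {"dx": -0.4, "dy": -1, "dz": 0, "wx": 0, "wy": 0, "wz": 0, "fingers": 42}
    - {"dx": -0.4, "dy": -1, "dz": 0, "wx": 0, "wy": 0, "wz": 0, "fingers": 42}
    - {"dx": -0.4, "dy": -1, "dz": 0, "wx": 0, "wy": 0, "wz": 0, "fingers": 42}
    - {"dx": -0.4, "dy": -1, "dz": 0, "wx": 0, "wy": 0, "wz": 0, "fingers": 42}
    - {"dx": -0.4, "dy": -1, "dz": 0, "wx": 0, "wy": 0, "wz": 0, "fingers": 42}

```text
time: 16.37
eef_pos: [0.5047, 0.2039, 0.1656]
ee_rot: [[1.0, -0.0, 0.001], [-0.0, -1.0, 0.0], [0.001, -0.0, -1.0]]
wrist_force: [0.9, -1.0, -0.2]
opening: 0.474
finger_force: 0.0
```

Request:
play_rows:
  plan:
    - {"dx": -0.4, "dy": -1, "dz": 0, "wx": 0, "wy": 0, "wz": 0, "fingers": 42}
    - {"dx": -0.4, "dy": -1, "dz": 0, "wx": 0, "wy": 0, "wz": 0, "fingers": 42}
    - {"dx": -0.4, "dy": -1, "dz": 0, "wx": 0, "wy": 0, "wz": 0, "fingers": 42}
    - {"dx": -0.4, "dy": -1, "dz": 0, "wx": 0, "wy": 0, "wz": 0, "fingers": 42}
    - {"dx": -0.4, "dy": -1, "dz": 0, "wx": 0, "wy": 0, "wz": 0, "fingers": 42}

```text
time: 16.78
eef_pos: [0.4545, 0.3291, 0.1655]
ee_rot: [[1.0, 0.0, 0.0], [0.0, -1.0, 0.0], [0.0, -0.0, -1.0]]
wrist_force: [0.9, 0.1, -0.9]
opening: 0.476
finger_force: 0.0
```

Request:
play_rows:
  plan:
    - {"dx": -0.4, "dy": -1, "dz": 0, "wx": 0, "wy": 0, "wz": 0, "fingers": 42}
    - {"dx": -0.4, "dy": -1, "dz": 0, "wx": 0, "wy": 0, "wz": 0, "fingers": 42}
    - {"dx": -0.16, "dy": -0.45, "dz": 0, "wx": 0, "wy": 0, "wz": 0, "fingers": 42}
    - {"dx": 0, "dy": 0, "dz": 0, "wx": 0, "wy": 0, "wz": 0, "fingers": 42}
    - {"dx": 0, "dy": 0, "dz": 0, "wx": 0, "wy": 0, "wz": 0, "fingers": 42}

```text
time: 17.2
eef_pos: [0.4312, 0.389, 0.165]
ee_rot: [[1.0, 0.002, 0.0], [0.002, -1.0, -0.001], [0.0, 0.001, -1.0]]
wrist_force: [0.1, -0.6, -0.1]
opening: 0.472
finger_force: 0.0
```

```bash
python3 -c "
from see import *
state();two('c2',(.4313,.3893,0,'100'),(.556,.078,.017,'200'),h=50);state()"
```

```text
[0.4312 0.389  0.165 ] 0.4724564201996964 0.0 [ 0.1 -0.6 -0.1] 17.2
[0.4317 0.388  0.165 ] 0.47543190265594154 0.0 [ 0.9  0.3 -0. ] 17.3
```

View pics/c2.png

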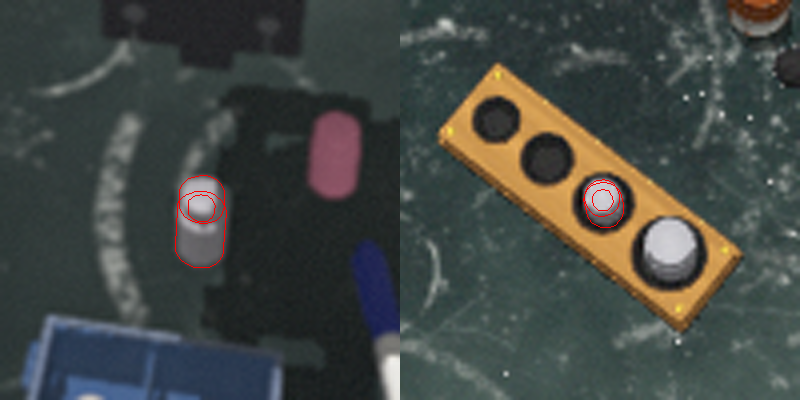

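The 200 g is seated, outline matching at (602,200) in the right panel. In the left panel the 100 g at (200,222) matches its estimate, and the pink decoy at (335,155) is clear of the fingers. Grasping the 100 g.

Request:
play_rows:
  plan:
    - {"dx": 0, "dy": 0, "dz": 0.9, "wx": 0, "wy": 0, "wz": 0, "fingers": 42}
    - {"dx": 0, "dy": 0, "dz": 1, "wx": 0, "wy": 0, "wz": 0, "fingers": 42}
    - {"dx": 0, "dy": 0, "dz": 1, "wx": 0, "wy": 0, "wz": 0, "fingers": 42}
    - {"dx": 0, "dy": 0, "dz": 1, "wx": 0, "wy": 0, "wz": 0, "fingers": 42}
    - {"dx": 0, "dy": 0, "dz": 0.5, "wx": 0, "wy": 0, "wz": 0, "fingers": 42}

```text
time: 17.72
eef_pos: [0.4304, 0.3868, 0.052]
ee_rot: [[1.0, -0.002, -0.004], [-0.002, -1.0, -0.002], [-0.004, 0.002, -1.0]]
wrist_force: [-0.8, -0.6, -0.4]
opening: 0.474
finger_force: 0.0
```

Request:
play_rows:
  plan:
    - {"dx": 0, "dy": 0, "dz": 0.12, "wx": 0, "wy": 0, "wz": 0, "fingers": 42}
    - {"dx": 0, "dy": 0, "dz": 0, "wx": 0, "wy": 0, "wz": 0, "fingers": 42}
    - {"dx": 0, "dy": 0, "dz": 0, "wx": 0, "wy": 0, "wz": 0, "fingers": 42}
    - {"dx": 0, "dy": 0, "dz": 0, "wx": 0, "wy": 0, "wz": 0, "fingers": 34}

```text
time: 18.05
eef_pos: [0.4324, 0.3896, 0.0537]
ee_rot: [[1.0, -0.0, 0.003], [-0.0, -1.0, 0.001], [0.003, -0.001, -1.0]]
wrist_force: [1.2, 0.1, 0.0]
opening: 0.42
finger_force: 0.0
```

Request:
play_rows:
  plan:
    - {"dx": 0, "dy": 0, "dz": 0, "wx": 0, "wy": 0, "wz": 0, "fingers": 28}
    - {"dx": 0, "dy": 0, "dz": 0, "wx": 0, "wy": 0, "wz": 0, "fingers": 24}
    - {"dx": 0, "dy": 0, "dz": 0, "wx": 0, "wy": 0, "wz": 0, "fingers": 21}
    - {"dx": 0, "dy": 0, "dz": 0, "wx": 0, "wy": 0, "wz": 0, "fingers": 12}
    - {"dx": 0, "dy": 0, "dz": 0, "wx": 0, "wy": 0, "wz": 0, "fingers": 8}

```text
time: 18.47
eef_pos: [0.4315, 0.3896, 0.0527]
ee_rot: [[1.0, 0.0, 0.001], [0.0, -1.0, 0.001], [0.001, -0.001, -1.0]]
wrist_force: [0.1, 2.0, 3.4]
opening: 0.21
finger_force: 30.0
```

Request:
play_rows:
  plan:
    - {"dx": 0, "dy": 0, "dz": 0, "wx": 0, "wy": 0, "wz": 0, "fingers": 8}
    - {"dx": 0, "dy": 0, "dz": 0, "wx": 0, "wy": 0, "wz": 0, "fingers": 8}

```text
time: 18.63
eef_pos: [0.4316, 0.3896, 0.0526]
ee_rot: [[1.0, 0.0, 0.001], [0.0, -1.0, 0.001], [0.001, -0.001, -1.0]]
wrist_force: [-1.0, 0.3, 4.8]
opening: 0.209
finger_force: 30.0
```

Gripped. Carrying it to nest_100g.

Request:
play_rows:
  plan:
    - {"dx": 0, "dy": 0, "dz": -0.2, "wx": 0, "wy": 0, "wz": 0, "fingers": 8}
    - {"dx": 0, "dy": 0, "dz": -0.6, "wx": 0, "wy": 0, "wz": 0, "fingers": 8}
    - {"dx": 0, "dy": 0, "dz": -1, "wx": 0, "wy": 0, "wz": 0, "fingers": 8}
    - {"dx": 0, "dy": 0, "dz": -1, "wx": 0, "wy": 0, "wz": 0, "fingers": 8}
    - {"dx": 0, "dy": 0, "dz": -0.8, "wx": 0, "wy": 0, "wz": 0, "fingers": 8}

```text
time: 19.05
eef_pos: [0.4308, 0.3888, 0.143]
ee_rot: [[1.0, 0.0, -0.001], [0.0, -1.0, -0.001], [-0.001, 0.001, -1.0]]
wrist_force: [0.2, 0.7, -0.8]
opening: 0.209
finger_force: 30.0
```

Request:
play_rows:
  plan:
    - {"dx": 0.5, "dy": 0.9, "dz": 0, "wx": 0, "wy": 0, "wz": 0, "fingers": 8}
    - {"dx": 0.5, "dy": 0.9, "dz": 0, "wx": 0, "wy": 0, "wz": 0, "fingers": 8}
    - {"dx": 0.5, "dy": 0.9, "dz": 0, "wx": 0, "wy": 0, "wz": 0, "fingers": 8}
    - {"dx": 0.5, "dy": 0.9, "dz": 0, "wx": 0, "wy": 0, "wz": 0, "fingers": 8}
    - {"dx": 0.5, "dy": 0.9, "dz": 0, "wx": 0, "wy": 0, "wz": 0, "fingers": 8}

```text
time: 19.47
eef_pos: [0.4933, 0.2753, 0.1415]
ee_rot: [[1.0, 0.001, -0.002], [0.001, -1.0, -0.001], [-0.002, 0.001, -1.0]]
wrist_force: [0.3, 0.4, -1.0]
opening: 0.212
finger_force: 30.0
```

Request:
play_rows:
  plan:
    - {"dx": 0.5, "dy": 0.9, "dz": 0, "wx": 0, "wy": 0, "wz": 0, "fingers": 8}
    - {"dx": 0.5, "dy": 0.9, "dz": 0, "wx": 0, "wy": 0, "wz": 0, "fingers": 8}
    - {"dx": 0.5, "dy": 0.9, "dz": 0, "wx": 0, "wy": 0, "wz": 0, "fingers": 8}
    - {"dx": 0.5, "dy": 0.9, "dz": 0, "wx": 0, "wy": 0, "wz": 0, "fingers": 8}
    - {"dx": 0.5, "dy": 0.9, "dz": 0, "wx": 0, "wy": 0, "wz": 0, "fingers": 8}

```text
time: 19.88
eef_pos: [0.5559, 0.1628, 0.1414]
ee_rot: [[1.0, 0.0, -0.002], [0.0, -1.0, -0.0], [-0.002, 0.0, -1.0]]
wrist_force: [0.6, -0.2, -1.5]
opening: 0.21
finger_force: 30.0
```

Request:
play_rows:
  plan:
    - {"dx": 0.5, "dy": 0.9, "dz": 0, "wx": 0, "wy": 0, "wz": 0, "fingers": 8}
    - {"dx": 0.5, "dy": 0.5, "dz": 0, "wx": 0, "wy": 0, "wz": 0, "fingers": 8}
    - {"dx": 0.5, "dy": 0.52, "dz": 0, "wx": 0, "wy": 0, "wz": 0, "fingers": 8}
    - {"dx": 0, "dy": 0, "dz": 0.5, "wx": 0, "wy": 0, "wz": 0, "fingers": 8}
    - {"dx": 0, "dy": 0, "dz": 0.3, "wx": 0, "wy": 0, "wz": 0, "fingers": 8}

```text
time: 20.3
eef_pos: [0.5935, 0.1159, 0.1205]
ee_rot: [[1.0, -0.001, -0.001], [-0.001, -1.0, 0.0], [-0.001, -0.0, -1.0]]
wrist_force: [-0.9, -0.1, -1.8]
opening: 0.214
finger_force: 30.0
```

Request:
play_rows:
  plan:
    - {"dx": 0, "dy": 0, "dz": 0, "wx": 0, "wy": 0, "wz": 0, "fingers": 8}
    - {"dx": 0, "dy": 0, "dz": 0, "wx": 0, "wy": 0, "wz": 0, "fingers": 8}
    - {"dx": 0, "dy": 0, "dz": 0, "wx": 0, "wy": 0, "wz": 0, "fingers": 8}

```text
time: 20.55
eef_pos: [0.5928, 0.1173, 0.1215]
ee_rot: [[1.0, 0.002, -0.001], [0.002, -1.0, 0.0], [-0.001, -0.0, -1.0]]
wrist_force: [-0.2, -0.0, -0.1]
opening: 0.207
finger_force: 30.0
```

```bash
python3 -c "
from see import *
see('d1','100')"
```

```text
[0.5935 0.117  0.1223] 0.21357517140516236 29.999838173389435 [-0.  -0.7 -0.9] 20.65
```

View pics/d1.png

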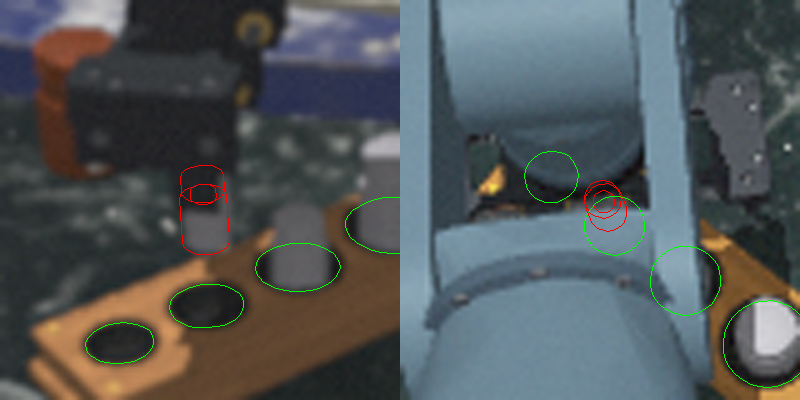

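The 100 g is centred over its nest. Lowering.

Request:
play_rows:
  plan:
    - {"dx": 0, "dy": 0, "dz": 0.5, "wx": 0, "wy": 0, "wz": 0, "fingers": 8}
    - {"dx": 0, "dy": 0, "dz": 0.5, "wx": 0, "wy": 0, "wz": 0, "fingers": 8}
    - {"dx": 0, "dy": 0, "dz": 0.4, "wx": 0, "wy": 0, "wz": 0, "fingers": 8}
    - {"dx": 0, "dy": 0, "dz": 0.3, "wx": 0, "wy": 0, "wz": 0, "fingers": 8}
    - {"dx": 0, "dy": 0, "dz": 0.16, "wx": 0, "wy": 0, "wz": 0, "fingers": 8}

```text
time: 21.07
eef_pos: [0.5925, 0.1162, 0.0732]
ee_rot: [[1.0, 0.0, -0.003], [0.0, -1.0, 0.0], [-0.003, -0.0, -1.0]]
wrist_force: [0.1, 0.6, -1.0]
opening: 0.211
finger_force: 30.0
```

Request:
play_rows:
  plan:
    - {"dx": 0, "dy": 0, "dz": 0.03, "wx": 0, "wy": 0, "wz": 0, "fingers": 8}
    - {"dx": 0, "dy": 0, "dz": 0, "wx": 0, "wy": 0, "wz": 0, "fingers": 8}
    - {"dx": 0, "dy": 0, "dz": 0.03, "wx": 0, "wy": 0, "wz": 0, "fingers": 8}
    - {"dx": 0, "dy": 0, "dz": 0, "wx": 0, "wy": 0, "wz": 0, "fingers": 8}
    - {"dx": 0, "dy": 0, "dz": 0, "wx": 0, "wy": 0, "wz": 0, "fingers": 8}

```text
time: 21.48
eef_pos: [0.594, 0.1161, 0.0745]
ee_rot: [[1.0, 0.0, 0.001], [0.0, -1.0, -0.0], [0.001, 0.0, -1.0]]
wrist_force: [0.0, 1.2, -1.4]
opening: 0.208
finger_force: 30.0
```

Request:
play_rows:
  plan:
    - {"dx": 0, "dy": 0, "dz": 0.03, "wx": 0, "wy": 0, "wz": 0, "fingers": 8}
    - {"dx": 0, "dy": 0, "dz": 0, "wx": 0, "wy": 0, "wz": 0, "fingers": 8}
    - {"dx": 0, "dy": 0, "dz": 0, "wx": 0, "wy": 0, "wz": 0, "fingers": 8}

```text
time: 21.73
eef_pos: [0.5937, 0.1162, 0.0734]
ee_rot: [[1.0, 0.0, 0.0], [0.0, -1.0, 0.0], [0.0, -0.0, -1.0]]
wrist_force: [0.6, -0.8, -0.9]
opening: 0.214
finger_force: 30.0
```

Request:
play_rows:
  plan:
    - {"dx": 0, "dy": 0, "dz": 0.03, "wx": 0, "wy": 0, "wz": 0, "fingers": 8}
    - {"dx": 0, "dy": 0, "dz": 0, "wx": 0, "wy": 0, "wz": 0, "fingers": 8}
    - {"dx": 0, "dy": 0, "dz": 0, "wx": 0, "wy": 0, "wz": 0, "fingers": 8}

```text
time: 21.98
eef_pos: [0.5939, 0.1162, 0.0728]
ee_rot: [[1.0, 0.0, 0.001], [0.0, -1.0, 0.0], [0.001, -0.0, -1.0]]
wrist_force: [0.1, -0.4, 1.2]
opening: 0.207
finger_force: 30.0
```

Request:
play_rows:
  plan:
    - {"dx": 0, "dy": 0, "dz": 0.03, "wx": 0, "wy": 0, "wz": 0, "fingers": 8}
    - {"dx": 0, "dy": 0, "dz": 0, "wx": 0, "wy": 0, "wz": 0, "fingers": 8}
    - {"dx": 0, "dy": 0, "dz": 0, "wx": 0, "wy": 0, "wz": 0, "fingers": 8}

```text
time: 22.23
eef_pos: [0.5943, 0.1163, 0.0726]
ee_rot: [[1.0, 0.0, 0.001], [0.0, -1.0, 0.0], [0.001, -0.0, -1.0]]
wrist_force: [-1.8, 0.2, 4.6]
opening: 0.206
finger_force: 30.0
```

Request:
play_rows:
  plan:
    - {"dx": 0, "dy": 0, "dz": 0.02, "wx": 0, "wy": 0, "wz": 0, "fingers": 8}
    - {"dx": 0, "dy": 0, "dz": 0, "wx": 0, "wy": 0, "wz": 0, "fingers": 8}
    - {"dx": 0, "dy": 0, "dz": 0, "wx": 0, "wy": 0, "wz": 0, "fingers": 8}

```text
time: 22.48
eef_pos: [0.5946, 0.1163, 0.0726]
ee_rot: [[1.0, 0.0, 0.002], [0.0, -1.0, 0.0], [0.002, -0.0, -1.0]]
wrist_force: [-0.7, 0.8, 6.9]
opening: 0.207
finger_force: 30.0
```

Seated: 0.0526 at the grasp plus the 20 mm floor height gives 0.0726. Releasing, then on to the 50 g.

Request:
play_rows:
  plan:
    - {"dx": 0, "dy": 0, "dz": -0.03, "wx": 0, "wy": 0, "wz": 0, "fingers": 8}
    - {"dx": 0, "dy": 0, "dz": 0, "wx": 0, "wy": 0, "wz": 0, "fingers": 22}
    - {"dx": 0, "dy": 0, "dz": 0, "wx": 0, "wy": 0, "wz": 0, "fingers": 28}
    - {"dx": 0, "dy": 0, "dz": 0, "wx": 0, "wy": 0, "wz": 0, "fingers": 36}
    - {"dx": 0, "dy": 0, "dz": 0, "wx": 0, "wy": 0, "wz": 0, "fingers": 36}

```text
time: 22.9
eef_pos: [0.5934, 0.1161, 0.0716]
ee_rot: [[1.0, 0.0, -0.001], [0.0, -1.0, -0.0], [-0.001, 0.0, -1.0]]
wrist_force: [0.3, -0.1, -1.0]
opening: 0.407
finger_force: 0.0
```

Request:
play_rows:
  plan:
    - {"dx": 0, "dy": 0, "dz": -0.3, "wx": 0, "wy": 0, "wz": 0, "fingers": 36}
    - {"dx": 0, "dy": 0, "dz": -0.6, "wx": 0, "wy": 0, "wz": 0, "fingers": 36}
    - {"dx": 0, "dy": 0, "dz": -0.9, "wx": 0, "wy": 0, "wz": 0, "fingers": 36}
    - {"dx": 0, "dy": 0, "dz": -0.9, "wx": 0, "wy": 0, "wz": 0, "fingers": 36}
    - {"dx": 0, "dy": 0, "dz": -0.9, "wx": 0, "wy": 0, "wz": 0, "fingers": 36}

```text
time: 23.32
eef_pos: [0.5935, 0.1161, 0.1632]
ee_rot: [[1.0, 0.0, -0.0], [0.0, -1.0, -0.0], [-0.0, 0.0, -1.0]]
wrist_force: [0.2, -0.7, -0.5]
opening: 0.405
finger_force: 0.0
```

Request:
play_rows:
  plan:
    - {"dx": -1, "dy": 0.9, "dz": 0, "wx": 0, "wy": 0, "wz": 0, "fingers": 36}
    - {"dx": -1, "dy": 0.9, "dz": 0, "wx": 0, "wy": 0, "wz": 0, "fingers": 36}
    - {"dx": -1, "dy": 0.9, "dz": 0, "wx": 0, "wy": 0, "wz": 0, "fingers": 36}
    - {"dx": -1, "dy": 0.9, "dz": 0, "wx": 0, "wy": 0, "wz": 0, "fingers": 36}
    - {"dx": -1, "dy": 0.9, "dz": 0, "wx": 0, "wy": 0, "wz": 0, "fingers": 36}

```text
time: 23.73
eef_pos: [0.4675, 0.003, 0.1624]
ee_rot: [[1.0, 0.001, 0.001], [0.001, -1.0, -0.0], [0.001, 0.0, -1.0]]
wrist_force: [0.1, -0.9, 0.3]
opening: 0.409
finger_force: 0.0
```

Request:
play_rows:
  plan:
    - {"dx": -1, "dy": 0.9, "dz": 0, "wx": 0, "wy": 0, "wz": 0, "fingers": 36}
    - {"dx": -1, "dy": 1, "dz": 0, "wx": 0, "wy": 0, "wz": 0, "fingers": 36}
    - {"dx": 0, "dy": 1, "dz": 0, "wx": 0, "wy": 0, "wz": 0, "fingers": 36}
    - {"dx": 0, "dy": 1, "dz": 0, "wx": 0, "wy": 0, "wz": 0, "fingers": 36}
    - {"dx": 0, "dy": 1, "dz": 0, "wx": 0, "wy": 0, "wz": 0, "fingers": 36}

```text
time: 24.15
eef_pos: [0.4184, -0.1201, 0.1628]
ee_rot: [[1.0, -0.0, 0.001], [-0.0, -1.0, -0.001], [0.001, 0.001, -1.0]]
wrist_force: [1.7, -0.2, -0.3]
opening: 0.411
finger_force: 0.0
```

Request:
play_rows:
  plan:
    - {"dx": -0.3, "dy": 1, "dz": 0, "wx": 0, "wy": 0, "wz": 0, "fingers": 36}
    - {"dx": 0, "dy": 1, "dz": 0, "wx": 0, "wy": 0, "wz": 0, "fingers": 36}
    - {"dx": 0, "dy": 1, "dz": 0, "wx": 0, "wy": 0, "wz": 0, "fingers": 36}
    - {"dx": 0, "dy": 1, "dz": 0, "wx": 0, "wy": 0, "wz": 0, "fingers": 36}
    - {"dx": 0, "dy": 1, "dz": 0, "wx": 0, "wy": 0, "wz": 0, "fingers": 36}

```text
time: 24.57
eef_pos: [0.4111, -0.2452, 0.1626]
ee_rot: [[1.0, -0.0, 0.001], [-0.0, -1.0, -0.001], [0.001, 0.001, -1.0]]
wrist_force: [1.0, 0.8, 0.2]
opening: 0.409
finger_force: 0.0
```

Request:
play_rows:
  plan:
    - {"dx": 0, "dy": 0.12, "dz": 0.5, "wx": 0, "wy": 0, "wz": 0, "fingers": 36}
    - {"dx": 0, "dy": 0, "dz": 0.5, "wx": 0, "wy": 0, "wz": 0, "fingers": 36}
    - {"dx": 0, "dy": 0, "dz": 0.5, "wx": 0, "wy": 0, "wz": 0, "fingers": 36}
    - {"dx": 0, "dy": 0, "dz": 0, "wx": 0, "wy": 0, "wz": 0, "fingers": 36}
    - {"dx": 0, "dy": 0, "dz": 0, "wx": 0, "wy": 0, "wz": 0, "fingers": 36}

```text
time: 24.98
eef_pos: [0.4109, -0.2466, 0.1244]
ee_rot: [[1.0, 0.0, -0.001], [0.0, -1.0, 0.001], [-0.001, -0.001, -1.0]]
wrist_force: [0.3, 1.0, 0.2]
opening: 0.406
finger_force: 0.0
```

```bash
python3 -c "
from see import *
state();two('e1',(.4115,-.2468,0,'50'),(.594,.1163,.02,'100'),h=28);state()"
```

```text
[ 0.4109 -0.2466  0.1244] 0.4055016737828311 0.0 [0.3 1.  0.2] 24.9833
[ 0.4117 -0.2471  0.1254] 0.40403459634616556 0.0 [-0.2  0.7  0.4] 25.0833
```

View pics/e1.png

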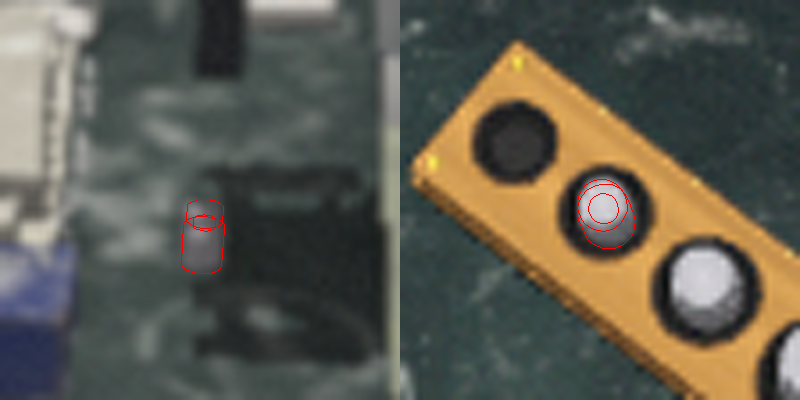

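The 100 g is seated in its nest, and the 50 g outline fits at (203,236) in the left panel. Grasping the 50 g.

Request:
play_rows:
  plan:
    - {"dx": 0, "dy": 0, "dz": 0.9, "wx": 0, "wy": 0, "wz": 0, "fingers": 36}
    - {"dx": 0, "dy": 0, "dz": 0.9, "wx": 0, "wy": 0, "wz": 0, "fingers": 36}
    - {"dx": 0, "dy": 0, "dz": 0.8, "wx": 0, "wy": 0, "wz": 0, "fingers": 36}
    - {"dx": 0, "dy": 0, "dz": 0.4, "wx": 0, "wy": 0, "wz": 0, "fingers": 36}
    - {"dx": 0, "dy": 0, "dz": 0.1, "wx": 0, "wy": 0, "wz": 0, "fingers": 36}

```text
time: 25.5
eef_pos: [0.4107, -0.2462, 0.046]
ee_rot: [[1.0, 0.001, -0.002], [0.001, -1.0, 0.002], [-0.002, -0.002, -1.0]]
wrist_force: [-0.1, 0.3, 0.5]
opening: 0.41
finger_force: 0.0
```

Request:
play_rows:
  plan:
    - {"dx": 0, "dy": 0, "dz": 0.08, "wx": 0, "wy": 0, "wz": 0, "fingers": 36}
    - {"dx": 0, "dy": 0, "dz": 0, "wx": 0, "wy": 0, "wz": 0, "fingers": 36}
    - {"dx": 0, "dy": 0, "dz": 0, "wx": 0, "wy": 0, "wz": 0, "fingers": 36}
    - {"dx": 0, "dy": 0, "dz": 0, "wx": 0, "wy": 0, "wz": 0, "fingers": 30}
    - {"dx": 0, "dy": 0, "dz": 0, "wx": 0, "wy": 0, "wz": 0, "fingers": 25}

```text
time: 25.92
eef_pos: [0.4117, -0.2473, 0.0458]
ee_rot: [[1.0, 0.0, 0.001], [0.0, -1.0, -0.001], [0.001, 0.001, -1.0]]
wrist_force: [-0.1, 0.7, 0.1]
opening: 0.298
finger_force: 0.0
```

Request:
play_rows:
  plan:
    - {"dx": 0, "dy": 0, "dz": 0, "wx": 0, "wy": 0, "wz": 0, "fingers": 21}
    - {"dx": 0, "dy": 0, "dz": 0, "wx": 0, "wy": 0, "wz": 0, "fingers": 18}
    - {"dx": 0, "dy": 0, "dz": 0, "wx": 0, "wy": 0, "wz": 0, "fingers": 15}
    - {"dx": 0, "dy": 0, "dz": 0, "wx": 0, "wy": 0, "wz": 0, "fingers": 8}
    - {"dx": 0, "dy": 0, "dz": 0, "wx": 0, "wy": 0, "wz": 0, "fingers": 4}

```text
time: 26.33
eef_pos: [0.4114, -0.2466, 0.0452]
ee_rot: [[1.0, 0.0, 0.0], [0.0, -1.0, 0.0], [0.0, -0.0, -1.0]]
wrist_force: [-0.4, 3.1, 6.2]
opening: 0.16
finger_force: 30.6
```

Request:
play_rows:
  plan:
    - {"dx": 0, "dy": 0, "dz": 0, "wx": 0, "wy": 0, "wz": 0, "fingers": 4}
    - {"dx": 0, "dy": 0, "dz": 0, "wx": 0, "wy": 0, "wz": 0, "fingers": 4}
    - {"dx": 0, "dy": 0, "dz": 0, "wx": 0, "wy": 0, "wz": 0, "fingers": 4}

```text
time: 26.58
eef_pos: [0.4114, -0.2466, 0.0453]
ee_rot: [[1.0, 0.0, 0.0], [0.0, -1.0, 0.0], [0.0, -0.0, -1.0]]
wrist_force: [0.1, 3.4, 5.4]
opening: 0.161
finger_force: 30.6
```

Request:
play_rows:
  plan:
    - {"dx": 0, "dy": 0, "dz": -0.2, "wx": 0, "wy": 0, "wz": 0, "fingers": 4}
    - {"dx": 0, "dy": 0, "dz": -0.5, "wx": 0, "wy": 0, "wz": 0, "fingers": 4}
    - {"dx": 0, "dy": 0, "dz": -0.9, "wx": 0, "wy": 0, "wz": 0, "fingers": 4}
    - {"dx": 0, "dy": 0, "dz": -1, "wx": 0, "wy": 0, "wz": 0, "fingers": 4}
    - {"dx": 0, "dy": 0, "dz": -1, "wx": 0, "wy": 0, "wz": 0, "fingers": 4}

```text
time: 27.0
eef_pos: [0.4107, -0.2467, 0.1357]
ee_rot: [[1.0, 0.0, -0.001], [0.0, -1.0, 0.001], [-0.001, -0.001, -1.0]]
wrist_force: [0.6, 0.2, 0.4]
opening: 0.164
finger_force: 30.4
```

Request:
play_rows:
  plan:
    - {"dx": 0, "dy": -0.5, "dz": -0.8, "wx": 0, "wy": 0, "wz": 0, "fingers": 4}
    - {"dx": 0, "dy": -0.9, "dz": 0, "wx": 0, "wy": 0, "wz": 0, "fingers": 4}
    - {"dx": 0, "dy": -1, "dz": 0, "wx": 0, "wy": 0, "wz": 0, "fingers": 4}
    - {"dx": 0, "dy": -1, "dz": 0, "wx": 0, "wy": 0, "wz": 0, "fingers": 4}
    - {"dx": 0, "dy": -1, "dz": 0, "wx": 0, "wy": 0, "wz": 0, "fingers": 4}

```text
time: 27.42
eef_pos: [0.411, -0.1361, 0.1553]
ee_rot: [[1.0, -0.0, 0.0], [-0.0, -1.0, -0.001], [0.0, 0.001, -1.0]]
wrist_force: [0.7, -1.0, -0.6]
opening: 0.16
finger_force: 30.4
```

Request:
play_rows:
  plan:
    - {"dx": 0, "dy": -1, "dz": 0, "wx": 0, "wy": 0, "wz": 0, "fingers": 4}
    - {"dx": 0, "dy": -1, "dz": 0, "wx": 0, "wy": 0, "wz": 0, "fingers": 4}
    - {"dx": 0.5, "dy": -1, "dz": 0, "wx": 0, "wy": 0, "wz": 0, "fingers": 4}
    - {"dx": 0.8, "dy": -1, "dz": 0, "wx": 0, "wy": 0, "wz": 0, "fingers": 4}
    - {"dx": 0.8, "dy": -1, "dz": 0, "wx": 0, "wy": 0, "wz": 0, "fingers": 4}

```text
time: 27.83
eef_pos: [0.464, -0.0107, 0.1553]
ee_rot: [[1.0, -0.0, 0.001], [-0.0, -1.0, -0.001], [0.001, 0.001, -1.0]]
wrist_force: [0.1, -0.1, -0.5]
opening: 0.161
finger_force: 30.4
```

Request:
play_rows:
  plan:
    - {"dx": 0.8, "dy": -1, "dz": 0, "wx": 0, "wy": 0, "wz": 0, "fingers": 4}
    - {"dx": 0.8, "dy": -1, "dz": 0, "wx": 0, "wy": 0, "wz": 0, "fingers": 4}
    - {"dx": 0.9, "dy": -1, "dz": 0, "wx": 0, "wy": 0, "wz": 0, "fingers": 4}
    - {"dx": 0.9, "dy": -1, "dz": 0, "wx": 0, "wy": 0, "wz": 0, "fingers": 4}
    - {"dx": 0.9, "dy": -1, "dz": 0, "wx": 0, "wy": 0, "wz": 0, "fingers": 4}

```text
time: 28.25
eef_pos: [0.572, 0.1145, 0.1549]
ee_rot: [[1.0, 0.0, 0.0], [0.0, -1.0, -0.0], [-0.0, 0.0, -1.0]]
wrist_force: [0.2, -0.1, -0.0]
opening: 0.154
finger_force: 30.4
```

Request:
play_rows:
  plan:
    - {"dx": 0.9, "dy": -0.8, "dz": 0, "wx": 0, "wy": 0, "wz": 0, "fingers": 4}
    - {"dx": 0.8, "dy": -0.5, "dz": 0, "wx": 0, "wy": 0, "wz": 0, "fingers": 4}
    - {"dx": 0.57, "dy": -0.2, "dz": 0, "wx": 0, "wy": 0, "wz": 0, "fingers": 4}
    - {"dx": 0, "dy": 0, "dz": 0, "wx": 0, "wy": 0, "wz": 0, "fingers": 4}
    - {"dx": 0, "dy": 0, "dz": 0, "wx": 0, "wy": 0, "wz": 0, "fingers": 4}

```text
time: 28.67
eef_pos: [0.6277, 0.1507, 0.1544]
ee_rot: [[1.0, 0.001, -0.001], [0.001, -1.0, -0.0], [-0.001, 0.0, -1.0]]
wrist_force: [-0.5, -1.1, -0.7]
opening: 0.158
finger_force: 30.4
```

```bash
python3 -c "
from see import *
k=grab_frame('side');state()
s=get_state();e=s['eef_pos'];P=np.vstack(sil(k,'50',e[0],e[1],e[2]-.0453)).reshape(-1,2)
lo=P.min(0);hi=P.max(0);print(lo,hi)
# column profile through body rows
r=int(hi[1]-4);c=int((lo[0]+hi[0])/2);print(c);print(k['img'][r-4:r+5:2,c-9:c+10].sum(2))"
```

```text
[0.6271 0.1503 0.1544] 0.15916399858114444 30.374690964818 [-0.  -1.1 -0.4] 28.7167
[226.35886 206.05568] [235.00398 220.70389]
230
[[133 141 128 113  96 106  97  98 103 105 103 101 122 155 153 163 174 195
  188]
 [154 137 144 149 157 174 203 192 194 187 166 161 180 246 292 303 267 211
  177]
 [252 266 267 273 254 254 279 281 291 289 280 274 264 257 257 264 247 215
  177]
 [197 186 201 215 205 237 263 282 288 280 272 271 264 241 224 213 211 195
  194]
 [151 154 170 186 207 184 193 215 244 328 394 330 295 272 243 227 192 167
  164]]
```

The 50 g is held (opening 0.16, 30 N) at the expected pixels, over its nest. Lowering.

Request:
play_rows:
  plan:
    - {"dx": 0, "dy": 0, "dz": 0.7, "wx": 0, "wy": 0, "wz": 0, "fingers": 4}
    - {"dx": 0, "dy": 0, "dz": 0.7, "wx": 0, "wy": 0, "wz": 0, "fingers": 4}
    - {"dx": 0, "dy": 0, "dz": 0.6, "wx": 0, "wy": 0, "wz": 0, "fingers": 4}
    - {"dx": 0, "dy": 0, "dz": 0.4, "wx": 0, "wy": 0, "wz": 0, "fingers": 4}
    - {"dx": 0, "dy": 0, "dz": 0.3, "wx": 0, "wy": 0, "wz": 0, "fingers": 4}

```text
time: 29.13
eef_pos: [0.6266, 0.15, 0.0863]
ee_rot: [[1.0, -0.001, -0.002], [-0.001, -1.0, -0.0], [-0.002, 0.0, -1.0]]
wrist_force: [1.2, -0.0, -0.3]
opening: 0.158
finger_force: 30.4
```

Request:
play_rows:
  plan:
    - {"dx": 0, "dy": 0, "dz": 0.3, "wx": 0, "wy": 0, "wz": 0, "fingers": 4}
    - {"dx": 0, "dy": 0, "dz": 0.2, "wx": 0, "wy": 0, "wz": 0, "fingers": 4}
    - {"dx": 0, "dy": 0, "dz": 0.2, "wx": 0, "wy": 0, "wz": 0, "fingers": 4}
    - {"dx": 0, "dy": 0, "dz": 0, "wx": 0, "wy": 0, "wz": 0, "fingers": 4}
    - {"dx": 0, "dy": 0, "dz": 0, "wx": 0, "wy": 0, "wz": 0, "fingers": 4}

```text
time: 29.55
eef_pos: [0.628, 0.1507, 0.0701]
ee_rot: [[1.0, 0.0, 0.0], [0.0, -1.0, -0.0], [0.0, 0.0, -1.0]]
wrist_force: [0.4, 0.0, -0.5]
opening: 0.158
finger_force: 30.4
```

Request:
play_rows:
  plan:
    - {"dx": 0, "dy": 0, "dz": 0.03, "wx": 0, "wy": 0, "wz": 0, "fingers": 4}
    - {"dx": 0, "dy": 0, "dz": 0.03, "wx": 0, "wy": 0, "wz": 0, "fingers": 4}
    - {"dx": 0, "dy": 0, "dz": 0, "wx": 0, "wy": 0, "wz": 0, "fingers": 4}
    - {"dx": 0, "dy": 0, "dz": 0, "wx": 0, "wy": 0, "wz": 0, "fingers": 4}

```text
time: 29.88
eef_pos: [0.6281, 0.1507, 0.0687]
ee_rot: [[1.0, 0.0, 0.0], [0.0, -1.0, 0.0], [0.0, -0.0, -1.0]]
wrist_force: [0.2, -0.4, -0.5]
opening: 0.159
finger_force: 30.4
```

Request:
play_rows:
  plan:
    - {"dx": 0, "dy": 0, "dz": 0.03, "wx": 0, "wy": 0, "wz": 0, "fingers": 4}
    - {"dx": 0, "dy": 0, "dz": 0, "wx": 0, "wy": 0, "wz": 0, "fingers": 4}
    - {"dx": 0, "dy": 0, "dz": 0, "wx": 0, "wy": 0, "wz": 0, "fingers": 4}

```text
time: 30.13
eef_pos: [0.6279, 0.1507, 0.0677]
ee_rot: [[1.0, 0.0, -0.0], [0.0, -1.0, 0.0], [-0.0, -0.0, -1.0]]
wrist_force: [0.6, 0.0, -0.8]
opening: 0.158
finger_force: 30.4
```

Request:
play_rows:
  plan:
    - {"dx": 0, "dy": 0, "dz": 0.03, "wx": 0, "wy": 0, "wz": 0, "fingers": 4}
    - {"dx": 0, "dy": 0, "dz": 0, "wx": 0, "wy": 0, "wz": 0, "fingers": 4}
    - {"dx": 0, "dy": 0, "dz": 0, "wx": 0, "wy": 0, "wz": 0, "fingers": 4}

```text
time: 30.38
eef_pos: [0.6282, 0.1508, 0.0673]
ee_rot: [[1.0, 0.0, 0.001], [0.0, -1.0, 0.0], [0.001, -0.0, -1.0]]
wrist_force: [-0.5, -0.2, 2.7]
opening: 0.158
finger_force: 30.6
```

Request:
play_rows:
  plan:
    - {"dx": 0, "dy": 0, "dz": 0.02, "wx": 0, "wy": 0, "wz": 0, "fingers": 4}
    - {"dx": 0, "dy": 0, "dz": 0, "wx": 0, "wy": 0, "wz": 0, "fingers": 4}
    - {"dx": 0, "dy": 0, "dz": 0, "wx": 0, "wy": 0, "wz": 0, "fingers": 4}

```text
time: 30.63
eef_pos: [0.6284, 0.1508, 0.0673]
ee_rot: [[1.0, 0.0, 0.001], [0.0, -1.0, 0.0], [0.001, -0.0, -1.0]]
wrist_force: [-1.6, 1.0, 5.9]
opening: 0.158
finger_force: 30.8
```

Request:
play_rows:
  plan:
    - {"dx": 0, "dy": 0, "dz": -0.01, "wx": 0, "wy": 0, "wz": 0, "fingers": 4}
    - {"dx": 0, "dy": 0, "dz": 0, "wx": 0, "wy": 0, "wz": 0, "fingers": 17}
    - {"dx": 0, "dy": 0, "dz": 0, "wx": 0, "wy": 0, "wz": 0, "fingers": 23}
    - {"dx": 0, "dy": 0, "dz": 0, "wx": 0, "wy": 0, "wz": 0, "fingers": 30}
    - {"dx": 0, "dy": 0, "dz": 0, "wx": 0, "wy": 0, "wz": 0, "fingers": 32}

```text
time: 31.05
eef_pos: [0.6275, 0.1506, 0.0661]
ee_rot: [[1.0, 0.0, -0.001], [0.0, -1.0, -0.0], [-0.001, 0.0, -1.0]]
wrist_force: [-0.4, -0.0, -0.0]
opening: 0.358
finger_force: 0.0
```

Request:
play_rows:
  plan:
    - {"dx": 0, "dy": 0, "dz": -0.3, "wx": 0, "wy": 0, "wz": 0, "fingers": 32}
    - {"dx": 0, "dy": 0, "dz": -0.6, "wx": 0, "wy": 0, "wz": 0, "fingers": 32}
    - {"dx": 0, "dy": 0, "dz": -1, "wx": 0, "wy": 0, "wz": 0, "fingers": 32}
    - {"dx": 0, "dy": 0, "dz": -1, "wx": 0, "wy": 0, "wz": 0, "fingers": 32}
    - {"dx": 0, "dy": 0, "dz": -1, "wx": 0, "wy": 0, "wz": 0, "fingers": 32}

```text
time: 31.47
eef_pos: [0.6281, 0.1507, 0.1666]
ee_rot: [[1.0, 0.0, 0.001], [0.0, -1.0, 0.0], [0.001, -0.0, -1.0]]
wrist_force: [0.2, 0.0, 1.0]
opening: 0.364
finger_force: 0.0
```

Request:
play_rows:
  plan:
    - {"dx": -0.8, "dy": -1, "dz": 0, "wx": 0, "wy": 0, "wz": 0, "fingers": 32}
    - {"dx": -0.8, "dy": -1, "dz": 0, "wx": 0, "wy": 0, "wz": 0, "fingers": 32}
    - {"dx": -0.8, "dy": -1, "dz": 0, "wx": 0, "wy": 0, "wz": 0, "fingers": 32}
    - {"dx": -0.8, "dy": -1, "dz": 0, "wx": 0, "wy": 0, "wz": 0, "fingers": 32}
    - {"dx": -0.8, "dy": -1, "dz": 0, "wx": 0, "wy": 0, "wz": 0, "fingers": 32}

```text
time: 31.88
eef_pos: [0.5273, 0.2767, 0.166]
ee_rot: [[1.0, -0.0, 0.002], [-0.0, -1.0, 0.001], [0.002, -0.001, -1.0]]
wrist_force: [-0.4, 0.8, -0.4]
opening: 0.365
finger_force: 0.0
```

Request:
play_rows:
  plan:
    - {"dx": -0.8, "dy": -1, "dz": 0, "wx": 0, "wy": 0, "wz": 0, "fingers": 32}
    - {"dx": -0.8, "dy": -1, "dz": 0, "wx": 0, "wy": 0, "wz": 0, "fingers": 32}
    - {"dx": 0, "dy": -1, "dz": 0, "wx": 0, "wy": 0, "wz": 0, "fingers": 32}
    - {"dx": 0, "dy": 0, "dz": 0, "wx": 0, "wy": 0, "wz": 0, "fingers": 32}
    - {"dx": 0, "dy": 0, "dz": 0, "wx": 0, "wy": 0, "wz": 0, "fingers": 32}

```text
time: 32.3
eef_pos: [0.4879, 0.3518, 0.1658]
ee_rot: [[1.0, 0.003, 0.002], [0.003, -1.0, 0.001], [0.002, -0.001, -1.0]]
wrist_force: [-0.1, 0.1, 0.0]
opening: 0.362
finger_force: 0.0
```

```bash
python3 - <<'E'
from see import *
v=[];h=45
for c in('side','top'):
    k=grab_frame(c);u,q=proj(k,[(.575,.095,.04)])[0].round().astype(int);S=400/(2*h)
    cr=cv2.resize(np.ascontiguousarray(k['img'][q-h:q+h,u-h:u+h,::-1]),(400,400),interpolation=2)
    for x,y,z,w in((.512,.0338,.014,'500'),(.556,.078,.017,'200'),(.594,.1163,.02,'100'),(.628,.151,.022,'50')):
        P=sil(k,w,x,y,z)[2]; cv2.polylines(cr,[np.round((P-[u-h,q-h]+.5)*S).astype(np.int32)],True,(0,0,255),1)
    v.append(cr)
cv2.imwrite('pics/f1.png',np.hstack(v));state()
E
```

```text
[0.4884 0.3501 0.165 ] 0.3666809719506481 0.0 [0.2 0.1 0.2] 32.4
```

View pics/f1.png

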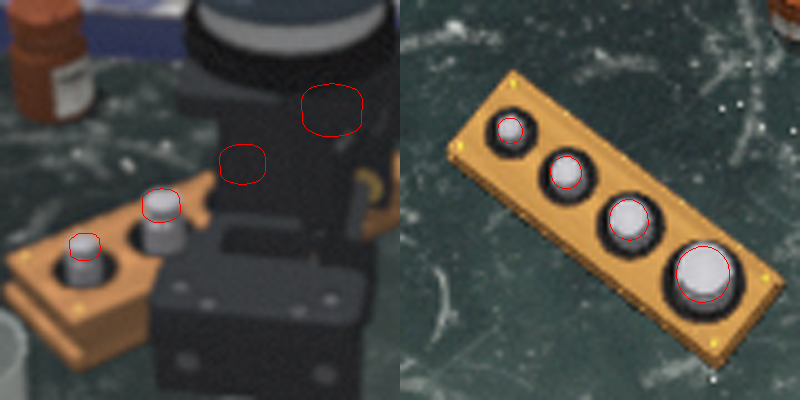

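The final picture shows all four weights standing upright in their nests in size order, at (510,129), (566,171), (629,218) and (703,272) in the top panel. Their knobs are at the seated height.

```bash
python3 -c "
from bench import *
print(sign_off())"
```

```text
the job is handed in; nothing more can be done
None
```

All four check weights stand upright and fully down in their own nests, in size order along the block. The beaker and amber jar were not touched, and the job was handed in at about 32 s.

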